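# Unstack the fired lids and close the jars

### The job

Take the pile of fired clay lids apart from the top down, one lid at a time, and close each jar with the lid of its own shape and size, set down without dropping it, seated flat and centred on the rim, with the sides of the square and six-sided lids in line with their jars. Leave the jars standing where they are and do not push the unfired bowl and cup that stand among them.

Things in the scene. Friction and masses are not known exactly. Their poses are not given: they have to be found in the camera images.
- lid_small_mid (a point): Small round lid, 36 mm in diameter, about 30 g, boss 11 mm in diameter; top of the pile. Bisque clay plate 14 mm thick over a central round boss 5 mm high. Origin at the plate's centre, 7 mm above its underside; z up.
- lid_hex_mid (a point): Six-sided lid, 46 mm across flats (one pair of flats faces +x and -x, further pairs every 60 degrees), about 50 g, boss 19 mm in diameter; second in the pile. Bisque clay plate 14 mm thick over a central round boss 5 mm high. Origin at the plate's centre, 7 mm above its underside; z up.
- lid_round_mid (a point): Large round lid, 60 mm in diameter, about 80 g, boss 32 mm in diameter; third in the pile. Bisque clay plate 14 mm thick over a central round boss 5 mm high. Origin at the plate's centre, 7 mm above its underside; z up.
- lid_square_mid (a point): Square lid, 68 x 68 mm, sides along x and y, about 130 g, boss 38 mm in diameter; bottom of the pile, its boss on a fixed white plaster disc 130 mm wide, 30 mm high. In the pile each boss rests on the next lid's flat top (5 mm gap under each plate); lids lie a few mm off-centre, turned at random. Bisque clay plate 14 mm thick over a central round boss 5 mm high. Origin at the plate's centre, 7 mm above its underside; z up.
- jar_small_rim (a point): Small round jar, 33 mm outside diameter, 55 mm high, mouth 25 mm. Open jar, loose, standing upright on the table. Origin at the centre of its mouth, level with the rim; z up. A seated lid has its plate flat on the rim, so that the lid's origin is 7 mm above this one.
- jar_hex_rim (a point): Six-sided jar, 42 mm across flats outside (a pair of flats faces +x and -x), 60 mm high, mouth 34 mm across flats. Open jar, loose, standing upright on the table. Origin at the centre of its mouth, level with the rim; z up. A seated lid has its plate flat on the rim, so that the lid's origin is 7 mm above this one.
- jar_round_rim (a point): Large round jar, 56 mm outside diameter, 65 mm high, mouth 47 mm. Open jar, loose, standing upright on the table. Origin at the centre of its mouth, level with the rim; z up. A seated lid has its plate flat on the rim, so that the lid's origin is 7 mm above this one.
- jar_square_rim (a point): Square jar, 64 x 64 mm outside (sides along x and y), 60 mm high, mouth 54 x 54 mm. Open jar, loose, standing upright on the table. Origin at the centre of its mouth, level with the rim; z up. A seated lid has its plate flat on the rim, so that the lid's origin is 7 mm above this one.
- raw_bowl_rim (a point): Unfired grey-brown clay bowl, 90 mm across the rim, 40 mm high; a bystander to be left alone. Origin at the centre of its mouth at rim height.
- raw_cup_rim (a point): Unfired grey-brown clay cup without handle, 54 mm across the rim, 58 mm high; a bystander to be left alone. Origin at the centre of its mouth at rim height.
Mind the look-alikes: they are no part of the job. Leave any orange look-alike of the part that bears lid_hex_mid alone.

How it is judged (in metres and radians):
On the way, in this order (a step that is already met when the one before it is completed fails the run):
1. the small round lid is seated on its jar and let go, the lids below it still in the pile (moved less than 40 mm) (horizontal distance between lid_small_mid and jar_small_rim below 0.01 m and z of lid_small_mid in the frame of jar_small_rim between 0.0035 and 0.0105 m and angle between each of lid_small_mid, jar_small_rim's own z axis and vertical below 0.1 rad and contact force between the fingers and lid_small below 0.1 N and distance of each of lid_hex_mid, lid_round_mid, lid_square_mid from where it was at the start of the episode below 0.04 m), for 0.2 s.
2. the six-sided lid is seated on its jar and let go, the lids below it still in the pile (moved less than 40 mm) (horizontal distance between lid_hex_mid and jar_hex_rim below 0.01 m and z of lid_hex_mid in the frame of jar_hex_rim between 0.0035 and 0.0105 m and angle between each of lid_hex_mid, jar_hex_rim's own z axis and vertical below 0.1 rad and (angle between the x axis of lid_hex_mid and the x axis of jar_hex_rim, either way round below 0.2 rad or angle between the x axis of lid_hex_mid and the x axis of jar_hex_rim, either way round between 0.847 and 1.247 rad) and contact force between the fingers and lid_hex below 0.1 N and distance of each of lid_round_mid, lid_square_mid from where it was at the start of the episode below 0.04 m), for 0.2 s.
3. the large round lid is seated on its jar and let go, the lids below it still in the pile (moved less than 40 mm) (horizontal distance between lid_round_mid and jar_round_rim below 0.01 m and z of lid_round_mid in the frame of jar_round_rim between 0.0035 and 0.0105 m and angle between each of lid_round_mid, jar_round_rim's own z axis and vertical below 0.1 rad and contact force between the fingers and lid_round below 0.1 N and distance of lid_square_mid from where it was at the start of the episode below 0.04 m), for 0.2 s.
4. the square lid is seated on its jar and let go (horizontal distance between lid_square_mid and jar_square_rim below 0.01 m and z of lid_square_mid in the frame of jar_square_rim between 0.0035 and 0.0105 m and angle between each of lid_square_mid, jar_square_rim's own z axis and vertical below 0.1 rad and (angle between the x axis of lid_square_mid and the x axis of jar_square_rim, either way round below 0.2 rad or angle between the x axis of lid_square_mid and the y axis of jar_square_rim, either way round below 0.2 rad) and contact force between the fingers and lid_square below 0.1 N), for 0.2 s.
At the end, for the whole second after the job is handed in: Every lid lies on the jar of its own shape: centre within 10 mm of the jar's axis sideways, plate resting on the rim (height within 3.5 mm), lid and jar within 0.1 rad of upright, square and six-sided lids within 0.2 rad of their jar's sides (any of the equal ways round), all lids at rest (horizontal distance between lid_small_mid and jar_small_rim below 0.01 m and z of lid_small_mid in the frame of jar_small_rim between 0.0035 and 0.0105 m and angle between each of lid_small_mid, jar_small_rim, lid_hex_mid, jar_hex_rim, lid_round_mid, jar_round_rim, lid_square_mid, jar_square_rim's own z axis and vertical below 0.1 rad and linear speed of each of lid_small, lid_hex, lid_round, lid_square below 0.02 m/s and horizontal distance between lid_hex_mid and jar_hex_rim below 0.01 m and z of lid_hex_mid in the frame of jar_hex_rim between 0.0035 and 0.0105 m and (angle between the x axis of lid_hex_mid and the x axis of jar_hex_rim, either way round below 0.2 rad or angle between the x axis of lid_hex_mid and the x axis of jar_hex_rim, either way round between 0.847 and 1.247 rad) and horizontal distance between lid_round_mid and jar_round_rim below 0.01 m and z of lid_round_mid in the frame of jar_round_rim between 0.0035 and 0.0105 m and horizontal distance between lid_square_mid and jar_square_rim below 0.01 m and z of lid_square_mid in the frame of jar_square_rim between 0.0035 and 0.0105 m and (angle between the x axis of lid_square_mid and the x axis of jar_square_rim, either way round below 0.2 rad or angle between the x axis of lid_square_mid and the y axis of jar_square_rim, either way round below 0.2 rad)); the robot touches nothing.
It fails at once if a lid falls: faster than 0.5 m/s with no finger touching it ((linear speed of lid_small above 0.5 m/s and contact force between the fingers and lid_small below 0.05 N) or (linear speed of lid_hex above 0.5 m/s and contact force between the fingers and lid_hex below 0.05 N) or (linear speed of lid_round above 0.5 m/s and contact force between the fingers and lid_round below 0.05 N) or (linear speed of lid_square above 0.5 m/s and contact force between the fingers and lid_square below 0.05 N)).
It fails at once if a jar is shifted by more than 40 mm (distance of any of jar_small_rim, jar_hex_rim, jar_round_rim, jar_square_rim from where it was at the start of the episode above 0.04 m).
It fails at once if the unfired bowl or cup is pushed (its rim moves more than 20 mm) (distance of any of raw_bowl_rim, raw_cup_rim from where it was at the start of the episode above 0.02 m).
It also fails if it takes over 109 s, if anything falls off the work surface, if the arm or the gripper's body presses on something with over 40 N, if the wrist force passes 120 N, or if a joint passes its speed limit or range.

### The arm

A 6-joint arm with a two-finger parallel gripper is mounted at the origin on the work surface. World frame = base frame: x ahead of the robot, y to its left, z up, the work surface at z = 0. Lengths are in m, angles in degrees, forces in N, time in s.
With the tool pointing down it reaches from about 0.3 to 0.75 m from the base axis. Payload 8.5 kg.
Tool frame: the origin (TCP) lies midway between the tips of the shut fingers; the grasp point (between the pads) lies 19 mm behind it (env.grip_depth is the distance from the TCP to the grasp point, in m); y points along the fingers, x is the direction in which the jaws open and shut, and the axes are right-handed (so a half turn about y gives the same grasp; the last joint's range is limited). The gripper opens to 85 mm and grips with 20 to 120 N. Pads are 22 mm wide; open, the fingers measure 114 mm over their backs; the gripper's body (76 mm by 85 mm) begins 54 mm behind the grasp point. The pads swing forward as they close: fully open they stand 13 mm farther back than shut.
Start: joints at [64.842, 21.807, 74.336, -0, 83.858, -12.336], TCP at [0.122, 0.536, 0.231] pointing down, gripper open.
Joint ranges: [-178.18, 178.18], [-50.72, 133.34], [12.68, 142.11], [-81.47, 261.47], [9.98, 163.14], [-165.26, 165.26]. Speed limits (degrees/s): [136.94, 136.94, 180, 180, 180, 180].

### API

Orientations are given as a 3x3 rotation matrix whose columns are the frame's x, y, z axes.
In Python, from rig import env gives the robot as it stands.
- The arm moves only by the shell command python3 -m inch 'ROWS' [FORCE]. ROWS is JSON, a list that holds one entry, the list of rows, each a list of 7 numbers: the gripper command: -1 is shut, 1 is fully open, values between are in proportion, then the shift along the world's x, y, z in cm, then the turn, a rotation vector about the world's x, y, z in degrees. In form: [[[grip, dx, dy, dz, rx, ry, rz], ...]]. A call has 1 to 20 rows; each row is the pose to reach, as a shift and turn from the pose commanded when the call began; what a row does not reach only later rows make up. A row lasts 1/8 s, in which the tool goes at most 62.5 mm and 10.7 degrees, less where a joint would pass 70% of its speed; a pose out of reach is approached as far as the arm can. A call with a gripper value outside its range is refused whole. The fingers move at their own pace and stop on an object; FORCE is the grip in N (left out, the last holds). Time passes only in rows, so rows that repeat a pose let the fingers close. It gives the time, the measured TCP pose, the force and the opening at its end, in the units of the state.
- env.observe(): the state, without advancing time (a new reading comes with each control period).
- env.get_image(name): name is "scene" or "top" or "wrist"; returns a dict with "frame" (400x640x3 uint8, red, green, blue), "mtx" (3x3 intrinsics, pixels), "rvec" (rotation vector, rad) and "tvec" (3), from world to camera coordinates, as OpenCV has them. Camera axes: x right, y down, z forward; pixel columns grow to the right and rows downward; lengths in m; the calibration is good to about 2 mm. A picture is of the moment at which its call begins. There is no depth.
- env.close_job(): hands the job in, once; it reports no verdict.
The state is a dict: "time_s": time; "q": joint angles; "qvel": joint speeds; "joint_efforts": joint torques, N m; "position": TCP position; "tool_rot": TCP orientation; "ft_force": force on the tool from outside, world axes, zero at the start; "wrist_torque": the same for the moment, N m; "grip_width": finger opening in m.
Only numpy, scipy, OpenCV 4.12 (cv2) and the standard library are available. Lean on these libraries where they do the work, as an engineer would, in place of code of your own. Each camera call takes 0.05 s, during which the arm holds its last target.

## Working session

There is one attempt and no reset: what is moved stays moved. The work goes in short steps, Python scripts to look and compute and a shell command to move; the robot and the scene stay as the last step left them, time stands still between calls to the robot, and variables do not carry over. Pictures are saved under pics/ and viewed, and the job is handed in when it is done.

```bash
ls; mkdir -p pics; python3 - <<'E'
from rig import env
import cv2
s=env.observe();print({k:s[k] for k in s if k in('time_s','position','tool_rot','grip_width','q')},env.grip_depth)
for n in('scene','top','wrist'):
    d=env.get_image(n);cv2.imwrite(f'pics/{n}0.png',d['frame'][:,:,::-1]);print(n,d['mtx'],d['rvec'],d['tvec'])
E
```

```text
pics
{'time_s': 0.0, 'q': array([ 6.48424753e+01,  2.18388199e+01,  7.43851463e+01, -5.01302501e-04,
        8.38570559e+01, -1.23356751e+01]), 'position': array([0.12193137, 0.53601158, 0.2307298 ]), 'tool_rot': array([[ 2.21919023e-01, -5.93272382e-04, -9.75064919e-01],
       [ 9.75064118e-01, -1.28366121e-03,  2.21919622e-01],
       [-1.38331180e-03, -9.99999000e-01,  2.93609770e-04]]), 'grip_width': 0.08497255535789988} 0.0187
scene [[454.79011318   0.         319.73268047]
 [  0.         454.79011318 204.67632061]
 [  0.           0.           1.        ]] [ 2.16471999  0.77253587 -0.35202859] [-0.47409489 -0.16354683  1.30591338]
top [[402.35731278   0.         322.30550596]
 [  0.         402.35731278 211.94094074]
 [  0.           0.           1.        ]] [ 2.19482761 -2.15904585  0.13485029] [0.0105294  0.57569031 0.98611657]
wrist [[322.24729878   0.         317.6018277 ]
 [  0.         322.24729878 198.76815866]
 [  0.           0.           1.        ]] [-2.27697077 -1.81789822 -0.24942913] [-0.54851991 -0.03497409  0.3785177 ]
```

View pics/scene0.png

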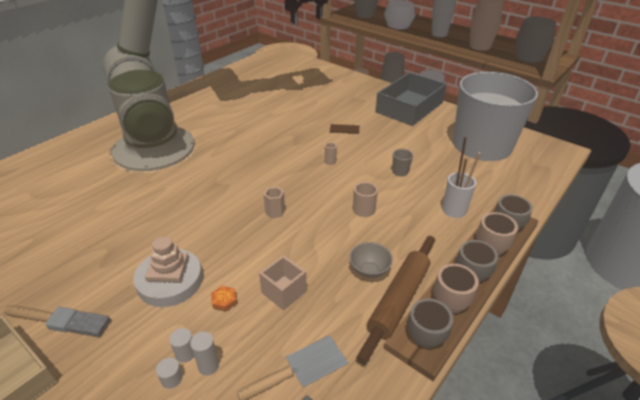

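View pics/top0.png

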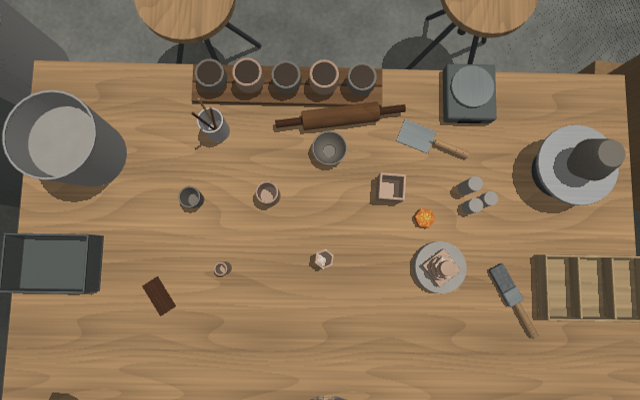

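View pics/wrist0.png

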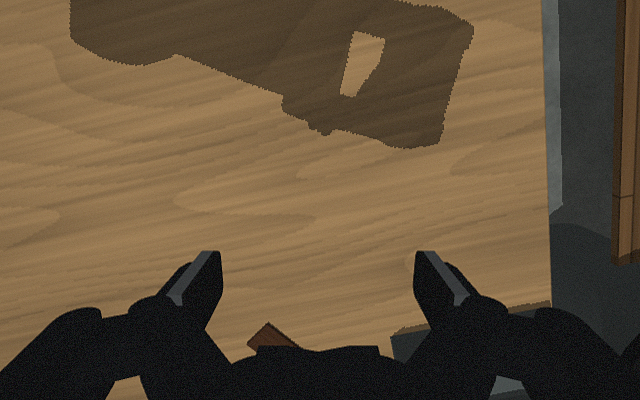

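```bash
cat > h.py <<'E'
import numpy as np,cv2
from rig import env
def proj(d,P):
    return cv2.projectPoints(np.atleast_2d(np.array(P,float)),d['rvec'],d['tvec'],d['mtx'],None)[0].reshape(-1,2)
def back(d,uv,z):
    R=cv2.Rodrigues(np.array(d['rvec'],float))[0];t=np.array(d['tvec'],float).ravel()
    C=-R.T@t; r=R.T@np.linalg.inv(d['mtx'])@np.array([uv[0],uv[1],1.]); return C+r*(z-C[2])/r[2]
def crop(d,u,v,w,h,s,name):
    c=d['frame'][max(v,0):v+h,max(u,0):u+w,::-1]
    c=cv2.resize(c,None,fx=s,fy=s,interpolation=cv2.INTER_CUBIC)
    for i in range(0,w,10): cv2.putText(c,str(u+i),(i*s,8),0,.3,(0,0,0),1);cv2.line(c,(i*s,8),(i*s,14),(0,0,0))
    for i in range(0,h,10): cv2.putText(c,str(v+i),(0,i*s+4),0,.3,(0,0,0),1)
    cv2.imwrite('pics/'+name,c)
def contour(d,P,col,img,u,v,s):
    p=((proj(d,P)-[u,v]+.5)*s).astype(np.int32); cv2.polylines(img,[p],True,col,1)
E
python3 - <<'E'
from h import *
d=env.get_image('top');crop(d,400,230,80,70,10,'t_pile.png')
for uv in [(440,267),(391,188),(424,218),(321,260),(266,194),(221,268),(191,198),(328,149),(575,165)]: print(uv,back(d,uv,0.05).round(3))
d2=env.get_image('scene');crop(d2,120,220,120,90,6,'s_pile.png')
R=cv2.Rodrigues(d['rvec'])[0];print(-R.T@d['tvec'])
R=cv2.Rodrigues(d2['rvec'])[0];print(-R.T@d2['tvec'])
E
```

```text
(440, 267) [ 0.443 -0.271  0.05 ]
(391, 188) [ 0.636 -0.15   0.05 ]
(424, 218) [ 0.563 -0.232  0.05 ]
(321, 260) [0.455 0.022 0.05 ]
(266, 194) [0.616 0.161 0.05 ]
(221, 268) [0.432 0.264 0.05 ]
(191, 198) [0.602 0.345 0.05 ]
(328, 149) [0.733 0.008 0.05 ]
(575, 165) [ 0.704 -0.619  0.05 ]
[0.46956902 0.03892291 1.04016634]
[ 1.0610651  -0.55741688  0.72135328]
```

View pics/t_pile.png

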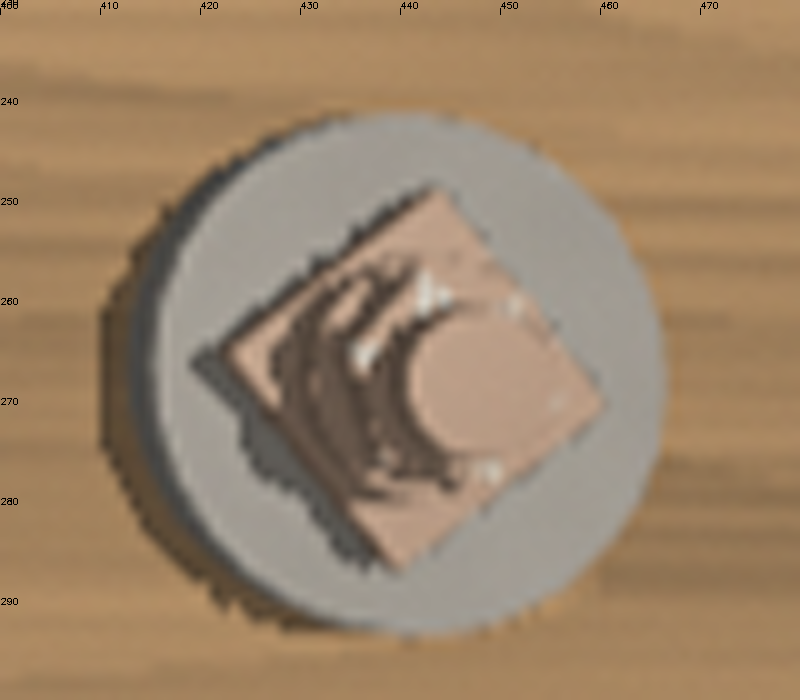

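View pics/s_pile.png

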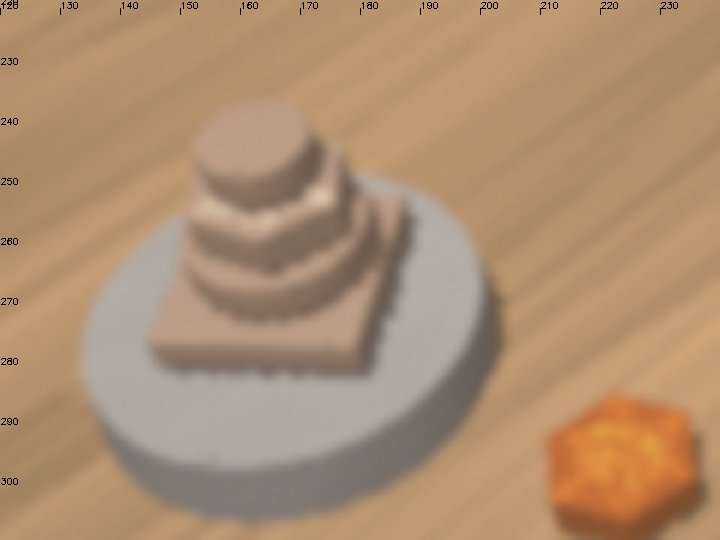

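```bash
python3 - <<'E'
from h import *
d=env.get_image('top');d2=env.get_image('scene')
print('small',back(d,(447.5,267.2),.106).round(4),back(d2,(161.5,243),.106).round(4))
q=np.array([(443.3,248.5),(460.5,270),(440,287),(423,265)])-.5
P=np.array([back(d,c,.049) for c in q]);print(P.round(4),P.mean(0).round(4))
for i in range(4):
    e=P[(i+1)%4]-P[i];print(np.linalg.norm(e).round(4),np.degrees(np.arctan2(e[1],e[0])).round(1))
crop(d,370,165,45,45,16,'t_sq.png');crop(d,300,240,45,40,16,'t_hex.png')
crop(d,200,170,90,110,5,'t_rs.png')
crop(d2,240,180,140,130,5,'s_j.png');
E
```

```text
small [ 0.4439 -0.2706  0.106 ] [ 0.4435 -0.2707  0.106 ]
[[ 0.4891 -0.2786  0.049 ]
 [ 0.4371 -0.3203  0.049 ]
 [ 0.3952 -0.269   0.049 ]
 [ 0.448  -0.2278  0.049 ]] [ 0.4424 -0.2739  0.049 ]
0.0666 -141.3
0.0663 129.3
0.0669 38.0
0.0654 -51.0
```

View pics/t_sq.png

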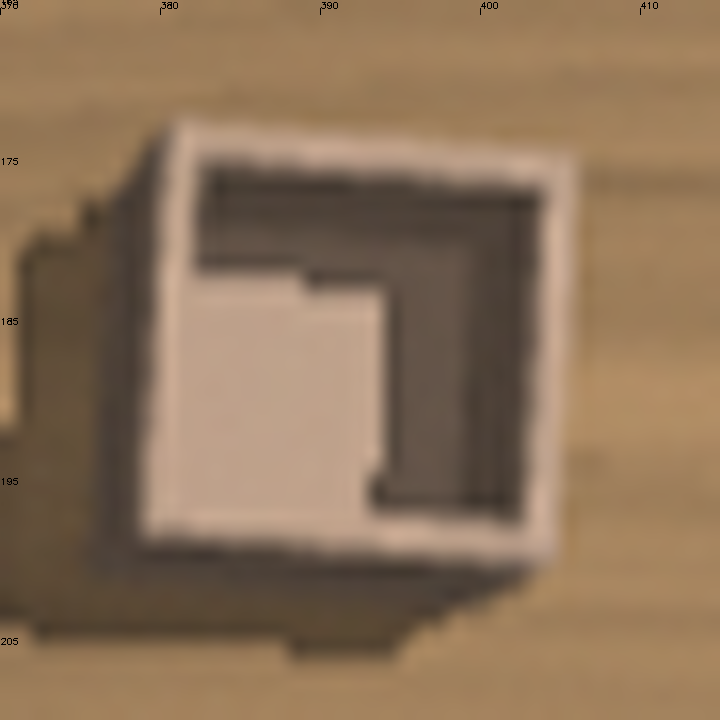

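View pics/t_hex.png

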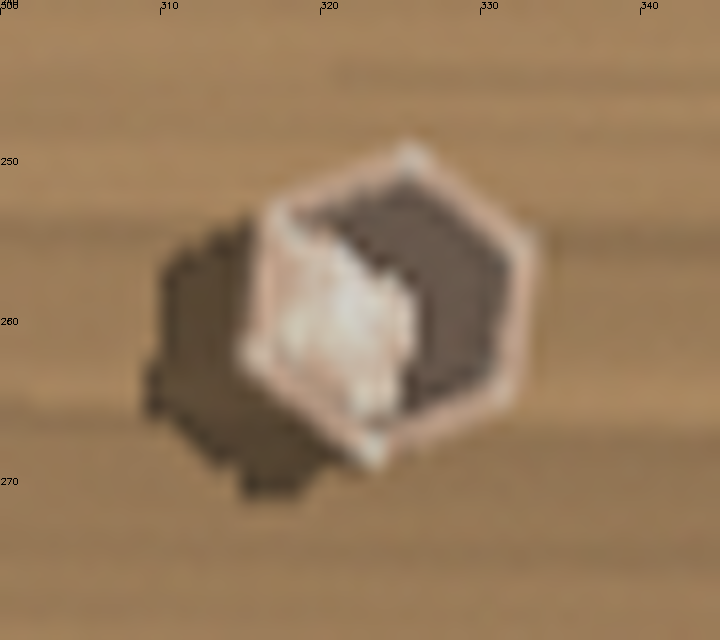

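View pics/t_rs.png

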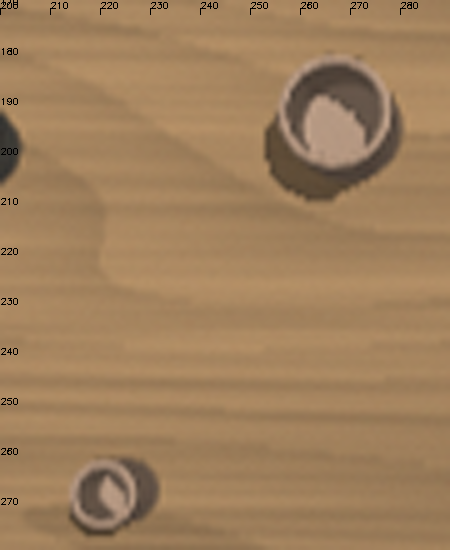

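View pics/s_j.png

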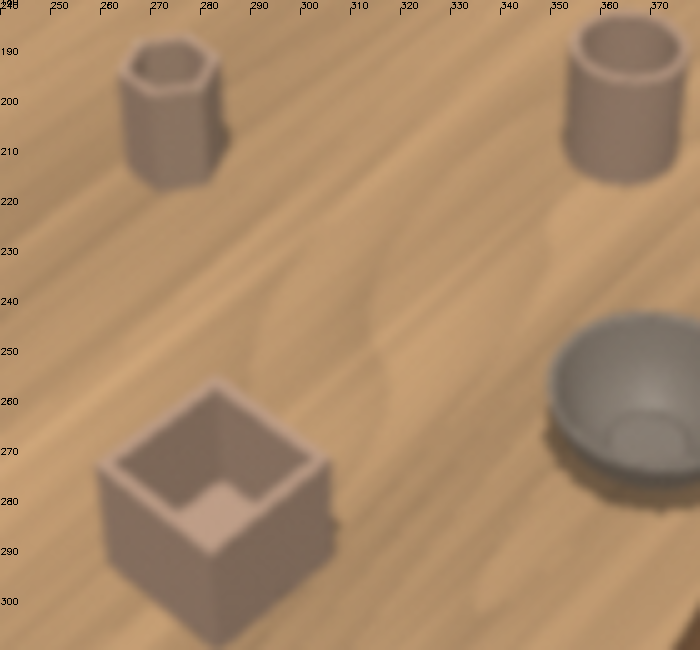

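```bash
python3 - <<'E'
from h import *
d=env.get_image('top');d2=env.get_image('scene')
def poly(n,d,q,z):
    P=np.array([back(d,c,z) for c in np.array(q)-.5]);c=P.mean(0);k=len(q)
    a=[np.degrees(np.arctan2(*(P[(i+1)%k]-P[i])[1::-1]))%(360/k) for i in range(k)]
    print(n,c.round(4),np.round(a,1),np.round([np.linalg.norm(P[(i+1)%k]-P[i]) for i in range(k)],4))
poly('sqj',d,[(380.75,172.5),(405.9,174.7),(404.4,200),(378.9,198.75)],.06)
poly('sqj2',d2,[(282.5,255.5),(306,273),(282,291),(259.5,272.5)],.06)
poly('hexj',d,[(325.75,249.1),(333.75,255),(331.9,265),(323.25,268.9),(315.1,262.6),(316.75,253)],.06)
print('hexj2',back(d2,(271.2,192.3),.06))
print('round',back(d,(266.6,191.8),.065),back(d2,(364.8,189),.065))
print('small',back(d,(220.2,268.3),.055))
crop(d2,310,135,110,60,7,'s_j2.png')
E
```

```text
sqj [ 0.64  -0.151  0.06 ] [86.  86.3 88.2 86. ] [0.0628 0.0636 0.0632 0.066 ]
sqj2 [ 0.6407 -0.1508  0.06  ] [85.5 84.6 85.  86.5] [0.0661 0.0614 0.064  0.0608]
hexj [0.4592 0.0149 0.06  ] [54.6 50.2 54.9 53.4 51.2 54.2] [0.0241 0.0245 0.0229 0.0248 0.0234 0.0238]
hexj2 [0.45518492 0.01286754 0.06      ]
round [0.61884669 0.15751511 0.065     ] [0.61938751 0.15600638 0.065     ]
small [0.43169091 0.26489973 0.055     ]
```

View pics/s_j2.png

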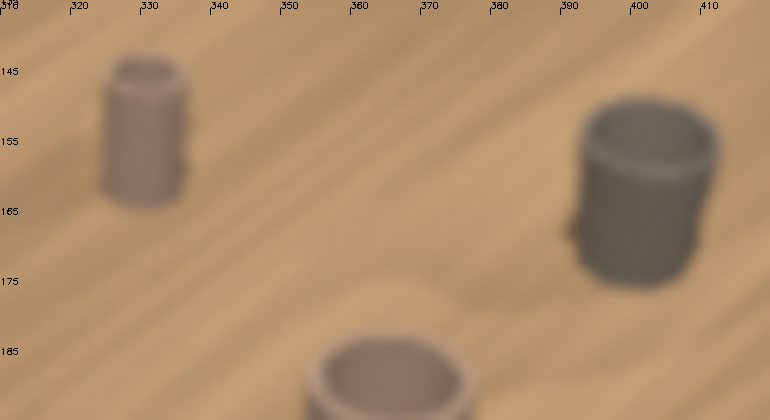

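```bash
python3 -m inch '[[[1,30,-39,3,0,0,-60],[1,30,-39,3,0,0,-60],[1,30,-39,3,0,0,-60],[1,30,-39,3,0,0,-60],[1,30,-39,3,0,0,-60],[1,30,-39,3,0,0,-60],[1,30,-39,3,0,0,-60],[1,30,-39,3,0,0,-60],[1,32.2,-80.7,0,0,0,-127],[1,32.2,-80.7,0,0,0,-127],[1,32.2,-80.7,0,0,0,-127],[1,32.2,-80.7,0,0,0,-127],[1,32.2,-80.7,0,0,0,-127],[1,32.2,-80.7,0,0,0,-127],[1,32.2,-80.7,0,0,0,-127],[1,32.2,-80.7,0,0,0,-127],[1,32.2,-80.7,0,0,0,-127],[1,32.2,-80.7,0,0,0,-127]]]' 30; python3 - <<'E'
from h import *
s=env.observe();print(s['position'],s['tool_rot'].round(4),s['q'].round(1),s['time_s'])
d=env.get_image('wrist');cv2.imwrite('pics/w1.png',d['frame'][:,:,::-1])
R=cv2.Rodrigues(d['rvec'])[0];print(-R.T@d['tvec'])
print(proj(d,[[.4437,-.2706,.106],[.4424,-.2739,.049]]))
E
```

```text
time_s: 2.7
position: [0.4442, -0.2696, 0.2317]
tool_rot: [[0.646, 0.0, 0.763], [-0.763, -0.0, 0.646], [0.0, -1.0, 0.0]]
ft_force: [0.3, -0.0, -0.2]
grip_width: 0.0852
[ 0.44416083 -0.26956148  0.23167988] [[ 6.465e-01  3.000e-04  7.630e-01]
 [-7.630e-01 -2.000e-04  6.465e-01]
 [ 3.000e-04 -1.000e+00  1.000e-04]] [-44.3  18.7  79.1   0.   82.2   5.4] 2.7
[ 0.49673726 -0.22502626  0.37309517]
[[317.94710757 191.51917769]
 [319.4809021  180.42823184]]
```

View pics/w1.png

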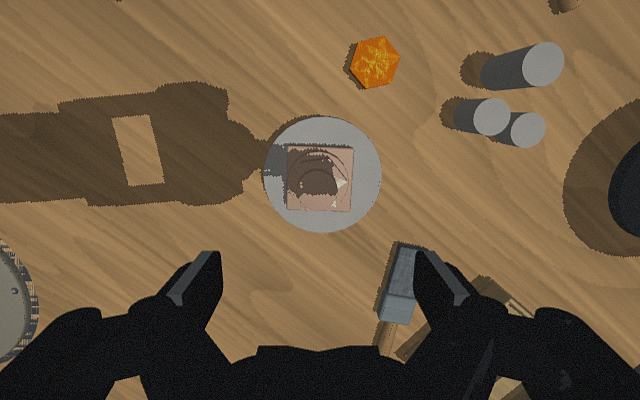

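```bash
python3 - <<'E'
from h import *
d=env.get_image('wrist');d['frame']=np.clip(d['frame'].astype(float)*1.5,0,255).astype(np.uint8);crop(d,275,135,90,85,8,'w1c.png')
E
```

```text
(no output)
```

View pics/w1c.png

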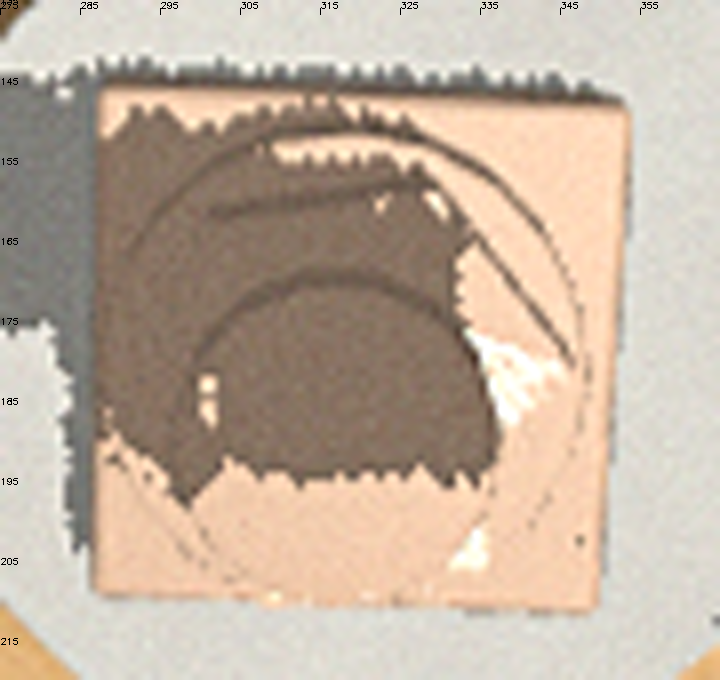

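```bash
python3 -m inch '[[[1,-0.05,-0.05,-6,0,0,0],[1,-0.05,-0.05,-11,0,0,0],[1,-0.05,-0.05,-13,0,0,0],[1,-0.05,-0.05,-14,0,0,0],[1,-0.05,-0.05,-14,0,0,0],[-1,-0.05,-0.05,-14,0,0,0],[-1,-0.05,-0.05,-14,0,0,0],[-1,-0.05,-0.05,-14,0,0,0],[-1,-0.05,-0.05,-14,0,0,0],[-1,-0.05,-0.05,-14,0,0,0],[-1,-0.05,-0.05,-14,0,0,0]]]' 30; python3 - <<'E'
from h import *
d=env.get_image('wrist');cv2.imwrite('pics/w2.png',d['frame'][:,:,::-1])
d=env.get_image('scene');crop(d,120,200,100,90,7,'s2.png')
E
```

```text
time_s: 4.18
position: [0.4438, -0.2714, 0.092]
tool_rot: [[0.645, 0.001, 0.764], [-0.764, -0.001, 0.645], [0.001, -1.0, 0.0]]
ft_force: [-1.1, 1.6, 5.4]
grip_width: 0.0346
```

View pics/w2.png

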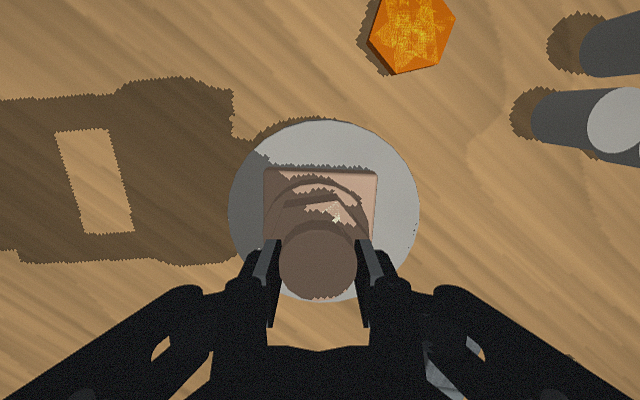

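View pics/s2.png

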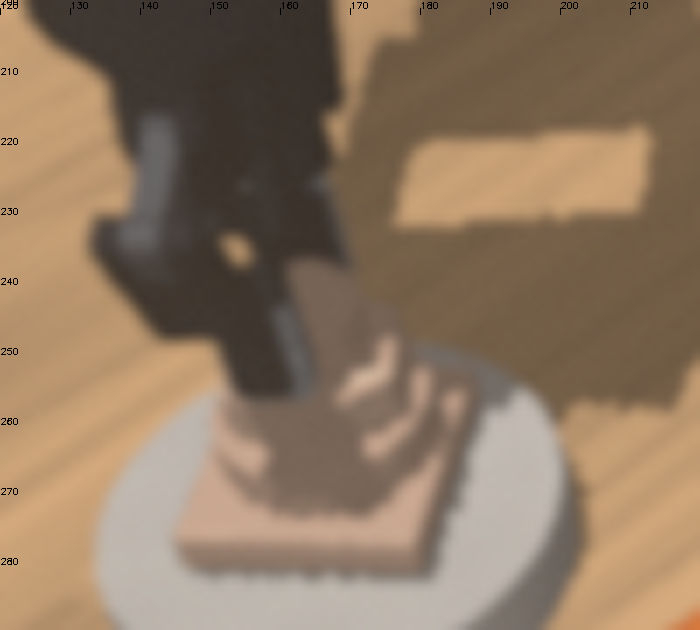

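```bash
python3 -m inch '[[[-1,0,0,1,0,0,0],[-1,0,0,3,0,0,0],[-1,0,0,7,0,0,0],[-1,0,0,12,0,0,0],[-1,0,0,12,0,0,0],[-1,0,0,12,0,0,0]]]'; python3 - <<'E'
from h import *
d=env.get_image('wrist');crop(d,220,100,180,220,3,'w3.png')
d2=env.get_image('scene');crop(d2,120,160,100,130,5,'s3.png')
p=env.observe()['position'];R=env.observe()['tool_rot']
print(proj(d,[p+[0,0,z]+y*R[:,2] for z in(.014,0) for y in(-.018,0,.018)]))
E
```

```text
time_s: 5.03
position: [0.4432, -0.2709, 0.2108]
tool_rot: [[0.645, -0.001, 0.764], [-0.764, 0.001, 0.645], [-0.001, -1.0, -0.0]]
ft_force: [-0.1, 0.5, -0.4]
grip_width: 0.0346
[[317.12341336 304.67228234]
 [317.11314113 269.12798115]
 [317.10212783 231.01943162]
 [317.18270487 288.06224924]
 [317.17520682 255.06400944]
 [317.16721616 219.89786595]]
```

View pics/w3.png

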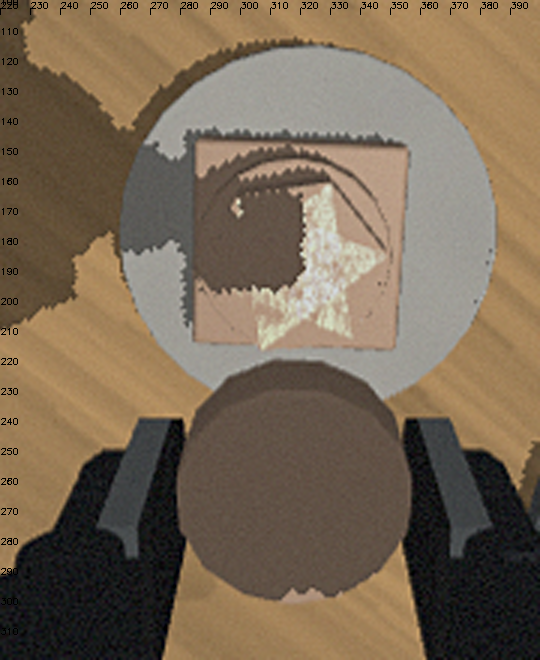

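View pics/s3.png

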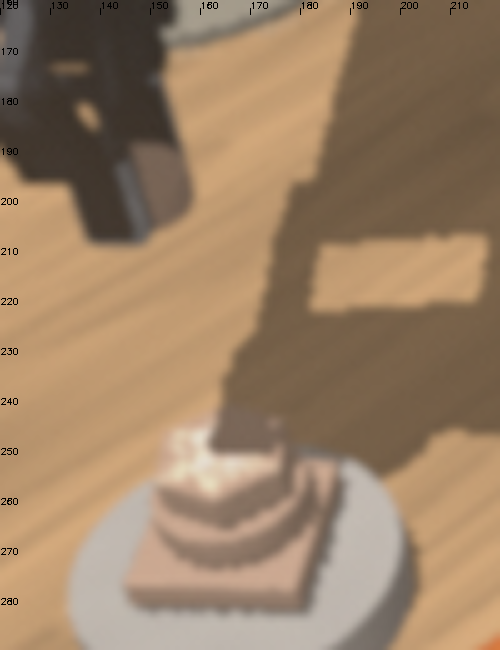

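```bash
python3 -m inch '[[[-1,-0.3,5,0,0,0,0],[-1,-0.6,11,0,0,0,0],[-1,-1,17,0,0,0,0],[-1,-1.25,23,0,0,0,0],[-1,-1.25,29,0,0,0,0],[-1,-1.25,35,0,0,0,0],[-1,-1.25,41,0,0,0,0],[-1,-1.25,47,0,0,0,0],[-1,-1.25,51,0,0,0,0],[-1,-1.25,53.5,0,0,0,0],[-1,-1.25,53.5,-5,0,0,0],[-1,-1.25,53.5,-10,0,0,0],[-1,-1.25,53.5,-11,0,0,0],[-1,-1.25,53.5,-11,0,0,0]]]'; python3 - <<'E'
from h import *
d=env.get_image('wrist');cv2.imwrite('pics/w4.png',d['frame'][:,:,::-1])
d2=env.get_image('scene');crop(d2,290,100,80,80,8,'s4.png')
print(back(d2,(330,145.5),.055))
p=np.array([.4317,.2649,.055]);t=np.linspace(0,6.28,5)[:4]
print(proj(d,[p+.0165*np.array([np.cos(a),np.sin(a),0]) for a in t]))
E
```

```text
time_s: 6.88
position: [0.4313, 0.2638, 0.1016]
tool_rot: [[0.645, -0.001, 0.764], [-0.764, -0.0, 0.645], [-0.0, -1.0, -0.001]]
ft_force: [-0.4, -0.5, 1.3]
grip_width: 0.0348
[0.43292375 0.26234799 0.055     ]
[[333.9137315  201.12018084]
 [295.74695592 204.19358083]
 [299.50889511 239.51350897]
 [336.48122835 236.68556073]]
```

View pics/w4.png

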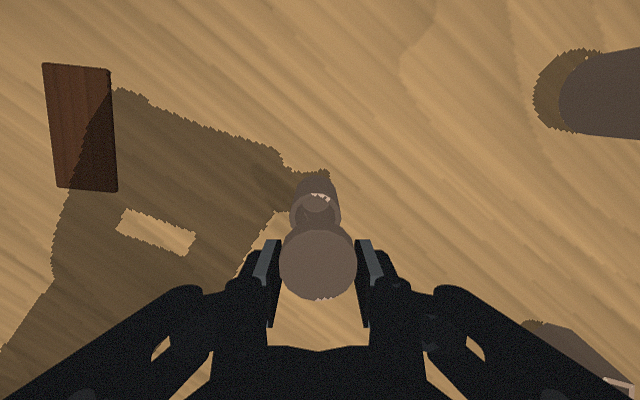

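View pics/s4.png

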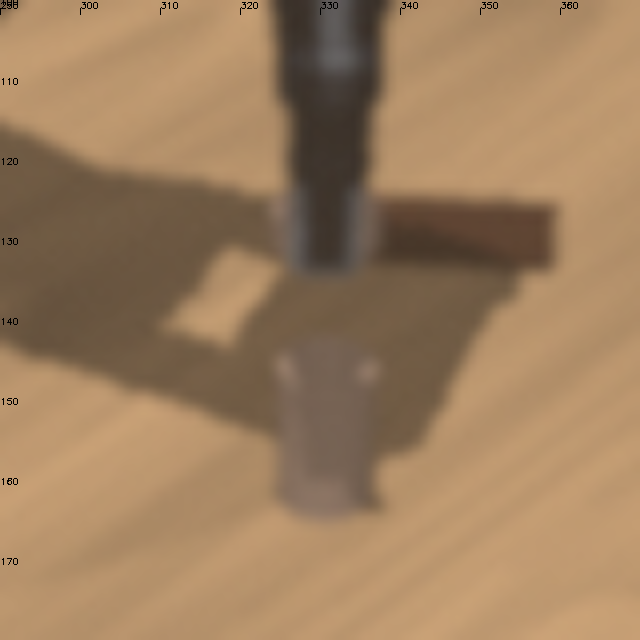

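```bash
python3 -m inch '[[[-1,0,-0.1,-2,0,0,0],[-1,0,-0.1,-3.3,0,0,0],[-1,0,-0.1,-4,0,0,0],[-1,0,-0.1,-4.3,0,0,0],[-1,0,-0.1,-4.5,0,0,0],[-1,0,-0.1,-4.6,0,0,0],[-1,0,-0.1,-4.6,0,0,0],[-1,0,-0.1,-4.6,0,0,0]]]'; python3 - <<'E'
from h import *
d2=env.get_image('scene');crop(d2,290,100,80,80,8,'s5.png')
E
```

```text
time_s: 7.98
position: [0.4311, 0.2628, 0.0555]
tool_rot: [[0.645, 0.0, 0.764], [-0.764, 0.0, 0.645], [0.0, -1.0, 0.0]]
ft_force: [-0.5, 0.4, -0.5]
grip_width: 0.035
```

View pics/s5.png

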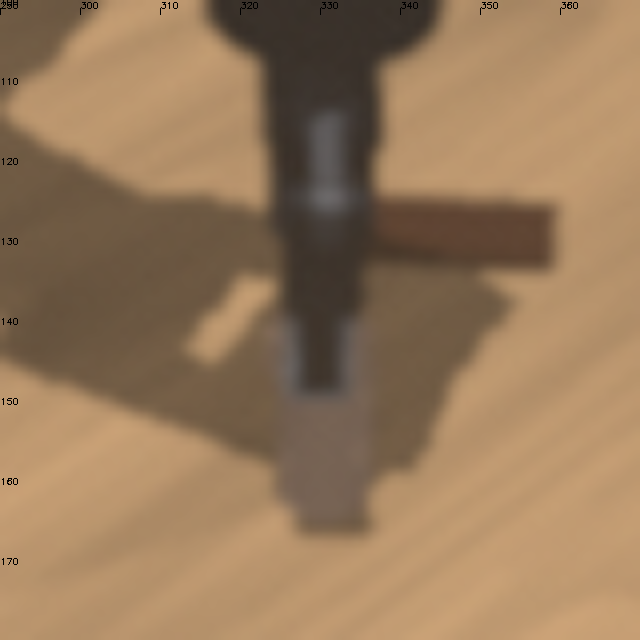

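```bash
python3 -m inch '[[[-1,0,0,-0.05,0,0,0],[-1,0,0,-0.1,0,0,0],[-1,0,0,-0.1,0,0,0]]]';python3 - <<'E'
from h import *
d=env.get_image('wrist');crop(d,240,150,160,160,4,'w6.png')
E
```

```text
time_s: 8.4
position: [0.4315, 0.2628, 0.0551]
tool_rot: [[0.645, 0.001, 0.764], [-0.764, 0.0, 0.645], [0.001, -1.0, 0.001]]
ft_force: [-0.7, -1.2, 7.5]
grip_width: 0.0347
```

View pics/w6.png

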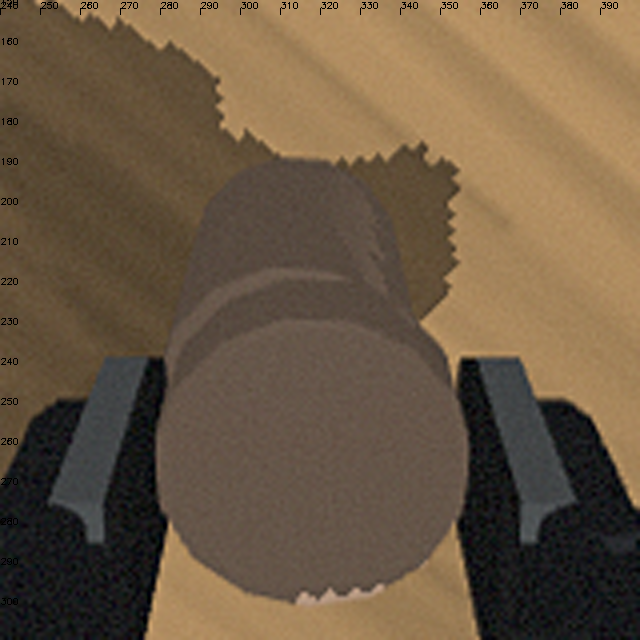

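```bash
python3 -m inch '[[[0,0,0,0,0,0,0],[0.4,0,0,0,0,0,0],[1,0,0,0,0,0,0],[1,0,0,0,0,0,0],[1,0,0,0.5,0,0,0],[1,0,0,2,0,0,0],[1,0,0,6,0,0,0],[1,0,0,10,0,0,0],[1,0,0,12,0,0,0],[1,0,0,12,0,0,0]]]';python3 - <<'E'
from h import *
d=env.get_image('wrist');crop(d,240,100,160,160,4,'w7.png')
d2=env.get_image('scene');crop(d2,290,100,80,80,8,'s7.png')
print(back(d2,(330,145.5),.055))
E
```

```text
time_s: 9.7
position: [0.4315, 0.263, 0.1757]
tool_rot: [[0.645, 0.003, 0.764], [-0.764, 0.001, 0.645], [0.001, -1.0, 0.003]]
ft_force: [-0.1, -0.3, -0.8]
grip_width: 0.0856
[0.43292375 0.26234799 0.055     ]
```

View pics/w7.png

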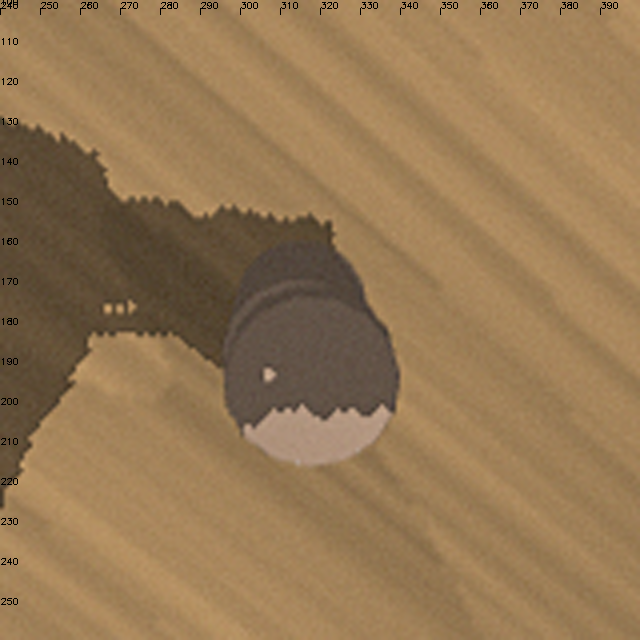

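View pics/s7.png

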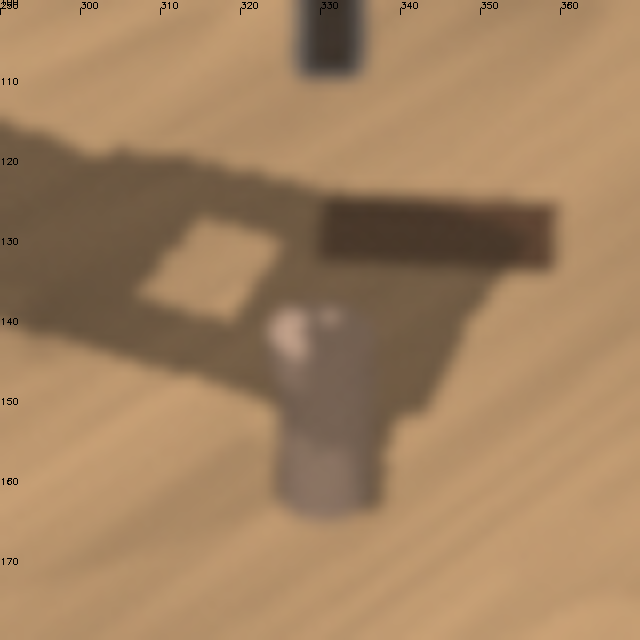

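```bash
python3 - <<'E'
from h import *
d=env.get_image('top');crop(d,415,240,50,50,15,'t8.png')
crop(d,205,250,35,35,10,'t8s.png')
d2=env.get_image('scene');crop(d2,140,230,60,60,12,'s8.png')
E
```

```text
(no output)
```

View pics/t8.png

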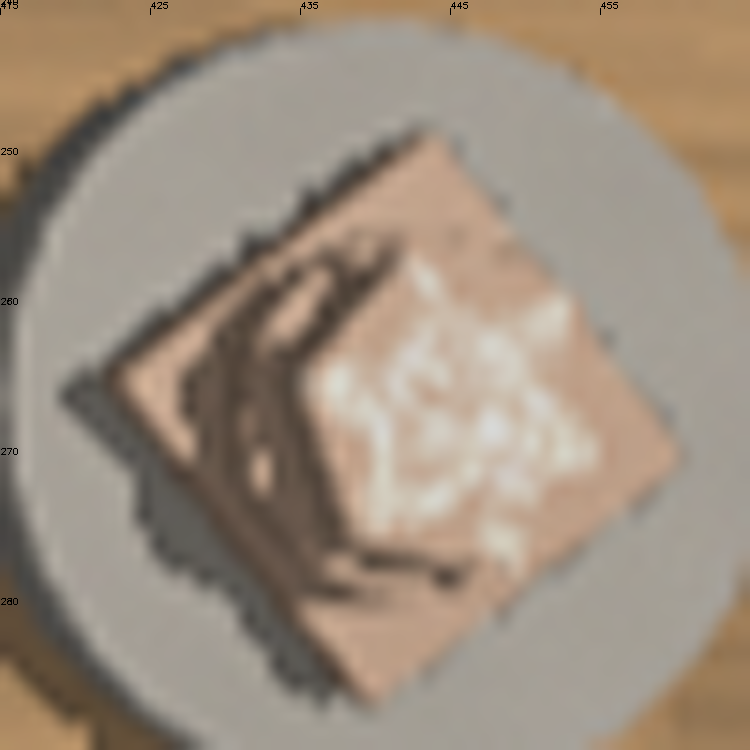

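View pics/t8s.png

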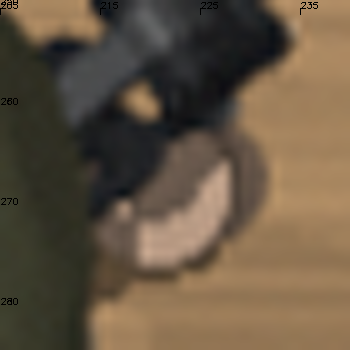

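View pics/s8.png

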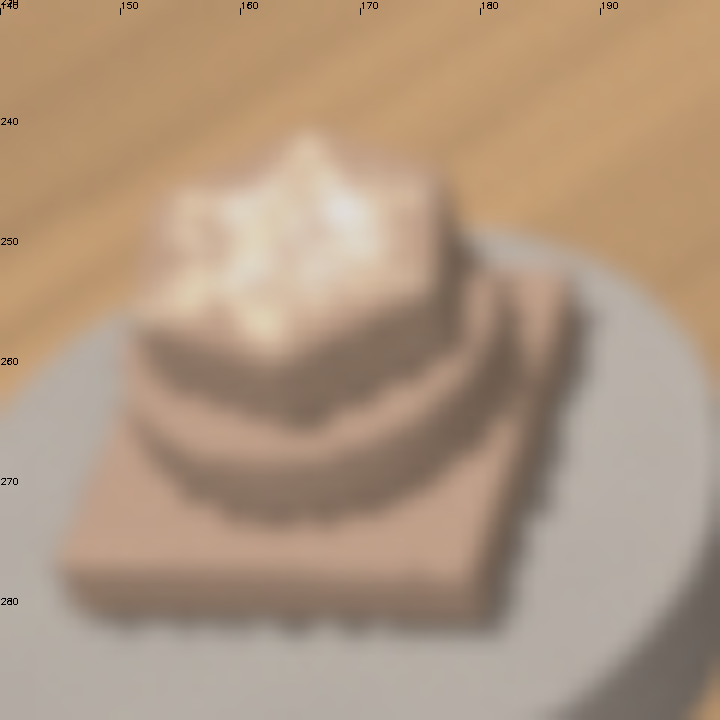

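```bash
python3 - <<'E'
from h import *
d=env.get_image('top');d2=env.get_image('scene')
def ang(d,a,b,z):
    A=back(d,np.array(a)-.5,z);B=back(d,np.array(b)-.5,z);e=B-A
    return A[:2].round(4),B[:2].round(4),round(np.linalg.norm(e),4),np.degrees(np.arctan2(e[1],e[0]))%60
c=[(435.2,263.9),(438,275.3),(442,256.7),(445.7,278.3)]
for a,b in[(0,1),(0,2),(1,3)]: print(ang(d,c[a],c[b],.087))
s=[(163.6,260.4),(176.4,255.4),(176.7,244.6),(165.3,240.8),(151.2,256.7)]
for a,b in[(0,1),(1,2),(2,3),(4,0)]: print(ang(d2,s[a],s[b],.087))
print('c',back(d,(445.4,267.1),.087),[back(d2,((s[0][0]+s[3][0])/2-.5,(s[0][1]+s[3][1])/2-.5),.087)])
t=np.array([(443.7,258),(452.7,260),(454.3,270.3),(449,277.3),(439.3,275),(436.7,265.3)])-.5
P=np.array([back(d,x,.087) for x in t]);print(P.mean(0),[np.degrees(np.arctan2(*(p-P.mean(0))[1::-1])).round(1)%60 for p in P],np.linalg.norm(P-P.mean(0),axis=1))
E
```

```text
(array([ 0.4518, -0.2466]), array([ 0.4252, -0.2528]), np.float64(0.0273), np.float64(13.276724793513779))
(array([ 0.4518, -0.2466]), array([ 0.469, -0.263]), np.float64(0.0238), np.float64(16.251979653665416))
(array([ 0.4252, -0.2528]), array([ 0.4185, -0.271 ]), np.float64(0.0194), np.float64(9.643921862344015))
(array([ 0.4642, -0.2871]), array([ 0.4723, -0.2638]), np.float64(0.0247), np.float64(10.936860291800585))
(array([ 0.4723, -0.2638]), array([ 0.4491, -0.2455]), np.float64(0.0296), np.float64(21.610329913253167))
(array([ 0.4491, -0.2455]), array([ 0.4232, -0.2531]), np.float64(0.027), np.float64(16.532652638299822))
(array([ 0.4381, -0.2962]), array([ 0.4642, -0.2871]), np.float64(0.0276), np.float64(19.279484959223375))
c [ 0.44349529 -0.27187887  0.087     ] [array([ 0.44417589, -0.27051543,  0.087     ])]
[ 0.44341138 -0.27200211  0.087     ] [np.float64(12.5), np.float64(18.0), np.float64(13.200000000000003), np.float64(17.0), np.float64(17.400000000000006), np.float64(16.799999999999997)] [0.02310285 0.02446751 0.02061953 0.02350769 0.02372286 0.02251342]
```

```bash
python3 -m inch '[[[1,0,-2,3,0,0,0],[1,0.2,-8,3,0,0,10],[1,0.4,-14,3,0,0,20],[1,0.6,-20,3,0,0,30],[1,0.8,-26,3,0,0,35.3],[1,1,-32,3,0,0,35.3],[1,1.2,-38,3,0,0,35.3],[1,1.2,-44,3,0,0,35.3],[1,1.2,-50,3,0,0,35.3],[1,1.2,-53,3,0,0,35.3],[1,1.2,-53.45,3,0,0,35.3],[1,1.2,-53.45,3,0,0,35.3]]]'; python3 - <<'E'
from h import *
d=env.get_image('wrist');cv2.imwrite('pics/w9f.png',d['frame'][:,:,::-1]);d['frame']=np.clip(d['frame'].astype(float)*1.4,0,255).astype(np.uint8);crop(d,260,120,120,110,6,'w9.png')
P=np.array([.4436,-.2715,.087]);a=np.radians(45.5+30+60*np.arange(6))
print(proj(d,[P+.02656*np.array([np.cos(x),np.sin(x),0]) for x in a]).round(1))
E
```

```text
time_s: 11.5
position: [0.4429, -0.2712, 0.2038]
tool_rot: [[0.968, -0.001, 0.251], [-0.251, 0.001, 0.968], [-0.001, -1.0, 0.001]]
ft_force: [-0.9, 0.9, -0.6]
grip_width: 0.0854
[[319.2 161.6]
 [291.  177.7]
 [291.8 208.6]
 [319.1 223.5]
 [346.5 208.7]
 [347.3 177.7]]
```

View pics/w9.png

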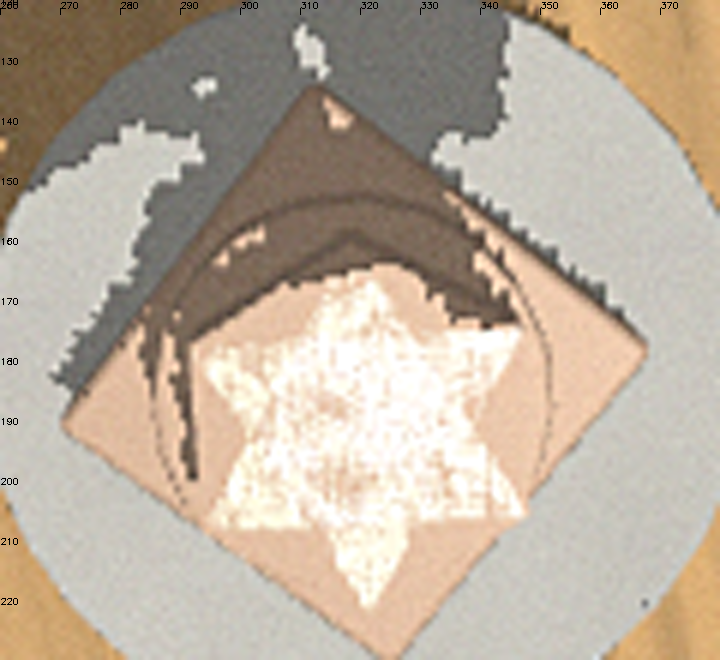

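```bash
python3 -m inch '[[[1,0.07,0.05,-6,0,0,0],[1,0.07,0.05,-10.5,0,0,0],[1,0.07,0.05,-12.5,0,0,0],[1,0.07,0.05,-13.2,0,0,0],[1,0.07,0.05,-13.2,0,0,0],[1,0.07,0.05,-13.2,0,0,0]]]'; python3 -m inch '[[[-1,0,0,0,0,0,0],[-1,0,0,0,0,0,0],[-1,0,0,0,0,0,0],[-1,0,0,0,0,0,0],[-1,0,0,0,0,0,0],[-1,0,0,0,0,0,0]]]' 30
```

```text
time_s: 12.3
position: [0.4442, -0.2713, 0.0734]
tool_rot: [[0.968, 0.001, 0.25], [-0.25, -0.001, 0.968], [0.002, -1.0, -0.001]]
ft_force: [0.6, 0.3, 0.7]
grip_width: 0.0851
time_s: 13.05
position: [0.4439, -0.2714, 0.0729]
tool_rot: [[0.968, 0.001, 0.251], [-0.251, -0.001, 0.968], [0.001, -1.0, -0.0]]
ft_force: [-0.8, -0.0, 5.4]
grip_width: 0.0454
```

```bash
python3 -m inch '[[[-1,0,0,1,0,0,0],[-1,0,0,3,0,0,0],[-1,0,0,7,0,0,0],[-1,0,0,11,0,0,0],[-1,0,0,11,0,0,0],[-1,0,0,11,0,0,0]]]'; python3 - <<'E'
from h import *
d=env.get_image('wrist');crop(d,220,100,180,220,3,'w10.png')
d2=env.get_image('scene');crop(d2,120,160,100,130,5,'s10.png')
p=env.observe()['position'];R=env.observe()['tool_rot']
print(proj(d,[p+[0,0,z]+y*R[:,2] for z in(.014,0) for y in(-.02656,0,.02656)]))
E
```

```text
time_s: 13.8
position: [0.4434, -0.2709, 0.1818]
tool_rot: [[0.968, -0.001, 0.251], [-0.251, 0.001, 0.968], [-0.001, -1.0, 0.001]]
ft_force: [0.1, 0.0, -0.9]
grip_width: 0.0453
[[318.0113749  320.99911658]
 [318.04309611 269.35688019]
 [318.0782656  212.10082423]
 [318.02090823 303.28211247]
 [318.05033128 255.27785606]
 [318.08266211 202.52948945]]
```

View pics/w10.png

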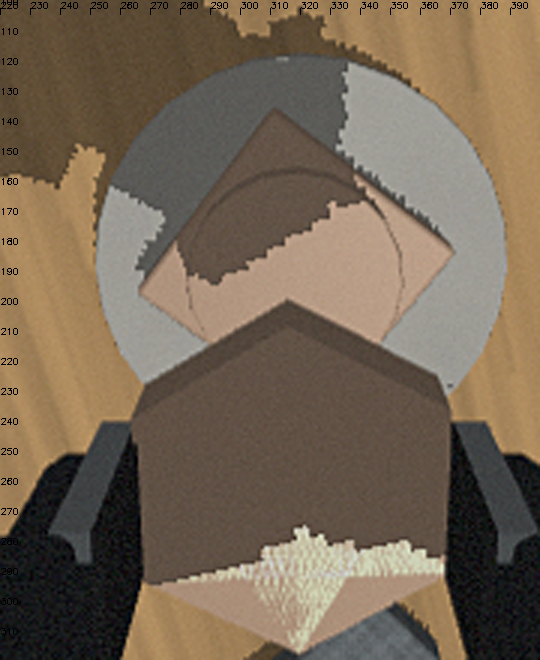

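View pics/s10.png

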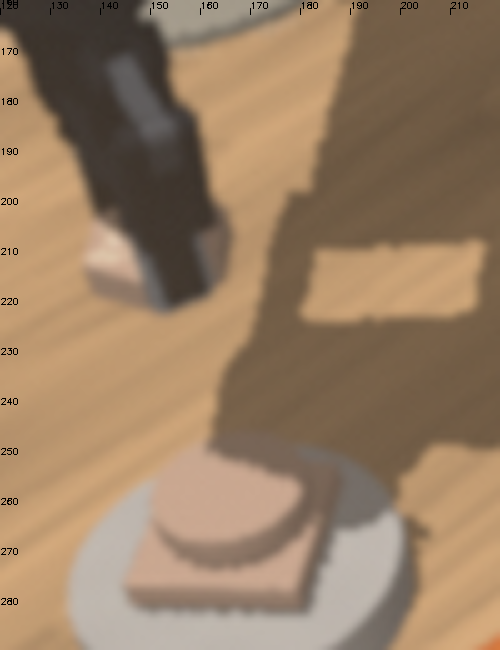

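```bash
python3 -m inch '[[[-1,0.3,5,0,0,0,-8],[-1,0.6,11,0,0,0,-16],[-1,1,17,0,0,0,-22.5],[-1,1.3,23,0,0,0,-22.5],[-1,1.3,27,0,0,0,-22.5],[-1,1.3,28.3,-1,0,0,-22.5],[-1,1.3,28.3,-5,0,0,-22.5],[-1,1.3,28.3,-7.5,0,0,-22.5],[-1,1.3,28.3,-8,0,0,-22.5],[-1,1.3,28.3,-8,0,0,-22.5]]]'; python3 - <<'E'
from h import *
d=env.get_image('wrist');crop(d,220,100,200,220,3,'w11.png')
s=env.observe();print(s['position'])
P=np.array([.4575,.014,.06]);a=np.radians(23+30+60*np.arange(6))
print(proj(d,[P+.02425*np.array([np.cos(x),np.sin(x),0]) for x in a]).round(1))
E
```

```text
time_s: 15.15
position: [0.4569, 0.0113, 0.1023]
tool_rot: [[0.798, -0.0, 0.603], [-0.603, -0.0, 0.798], [-0.0, -1.0, -0.0]]
ft_force: [0.0, -0.7, 1.3]
grip_width: 0.0456
[0.45717893 0.01130583 0.10278792]
[[315.6 181.6]
 [280.4 201.5]
 [281.6 239.3]
 [315.8 257.3]
 [349.9 239.3]
 [351.  201.5]]
```

View pics/w11.png

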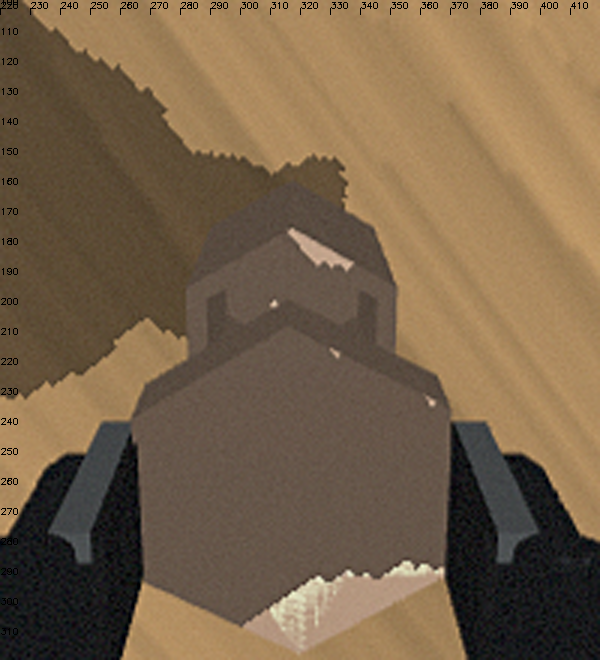

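```bash
python3 -m inch '[[[-1,0.1,0.3,-1.5,0,0,0],[-1,0.1,0.3,-2.8,0,0,0],[-1,0.1,0.3,-3.5,0,0,0],[-1,0.1,0.3,-3.8,0,0,0],[-1,0.1,0.3,-4,0,0,0],[-1,0.1,0.3,-4.1,0,0,0],[-1,0.1,0.3,-4.1,0,0,0]]]'
```

```text
time_s: 16.08
position: [0.4578, 0.0147, 0.0614]
tool_rot: [[0.798, 0.0, 0.602], [-0.602, -0.0, 0.798], [0.0, -1.0, 0.0]]
ft_force: [0.1, -0.2, -0.6]
grip_width: 0.0455
```

```bash
python3 - <<'E'
from h import *
d=env.get_image('wrist');crop(d,220,120,200,200,3,'w12.png')
d=env.get_image('scene');crop(d,240,140,80,90,8,'s12.png')
E
```

```text
(no output)
```

View pics/w12.png

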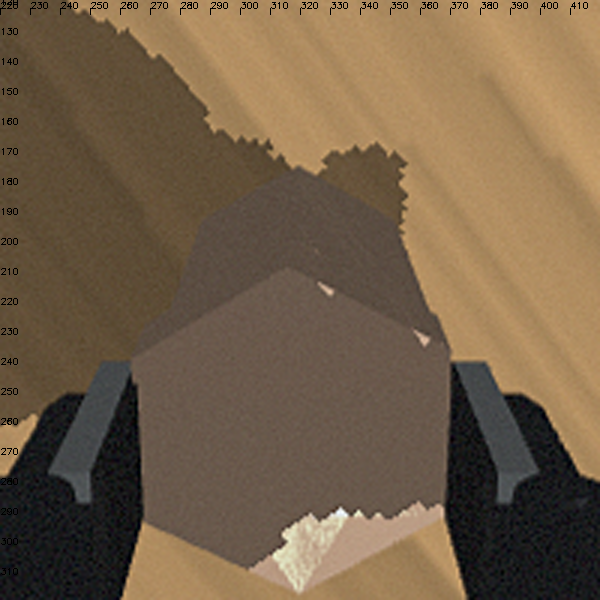

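View pics/s12.png

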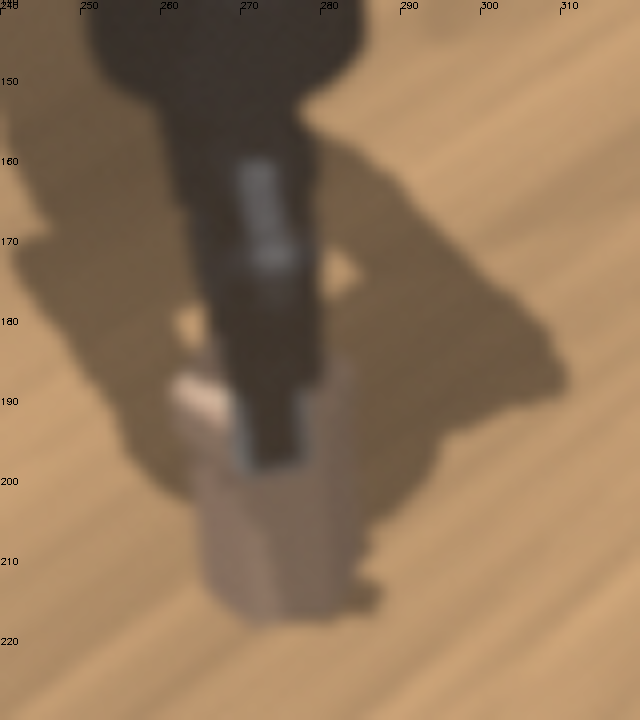

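```bash
python3 -m inch '[[[-1,0,0,-0.05,0,0,0],[-1,0,0,-0.1,0,0,0],[-1,0,0,-0.15,0,0,0],[-1,0,0,-0.15,0,0,0]]]'
```

```text
time_s: 16.68
position: [0.4578, 0.0148, 0.0599]
tool_rot: [[0.798, 0.0, 0.602], [-0.602, -0.0, 0.798], [0.0, -1.0, 0.0]]
ft_force: [-1.3, -0.0, 1.7]
grip_width: 0.0453
```

```bash
python3 -m inch '[[[-1,0,0,-0.05,0,0,0],[-1,0,0,-0.05,0,0,0]]]'; python3 -m inch '[[[0.2,0,0,0,0,0,0],[0.5,0,0,0,0,0,0],[1,0,0,0,0,0,0],[1,0,0,0,0,0,0],[1,0,0,0.5,0,0,0],[1,0,0,2,0,0,0],[1,0,0,6,0,0,0],[1,0,0,11,0,0,0],[1,0,0,14,0,0,0],[1,0,0,14,0,0,0]]]';python3 - <<'E'
from h import *
d=env.get_image('wrist');crop(d,240,100,160,160,4,'w13.png')
d2=env.get_image('scene');crop(d2,240,150,70,80,8,'s13.png')
E
```

```text
time_s: 16.92
position: [0.4578, 0.0148, 0.0599]
tool_rot: [[0.798, 0.001, 0.602], [-0.602, -0.0, 0.798], [0.001, -1.0, 0.0]]
ft_force: [-2.4, 1.0, 8.5]
grip_width: 0.0453
time_s: 18.18
position: [0.4585, 0.0146, 0.2014]
tool_rot: [[0.798, 0.005, 0.602], [-0.602, -0.001, 0.798], [0.004, -1.0, 0.002]]
ft_force: [-1.2, 0.4, -0.2]
grip_width: 0.0853
```

View pics/w13.png

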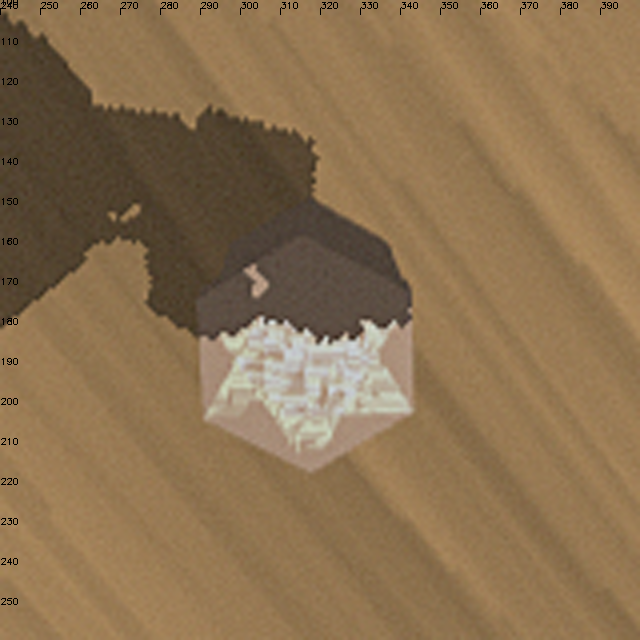

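View pics/s13.png

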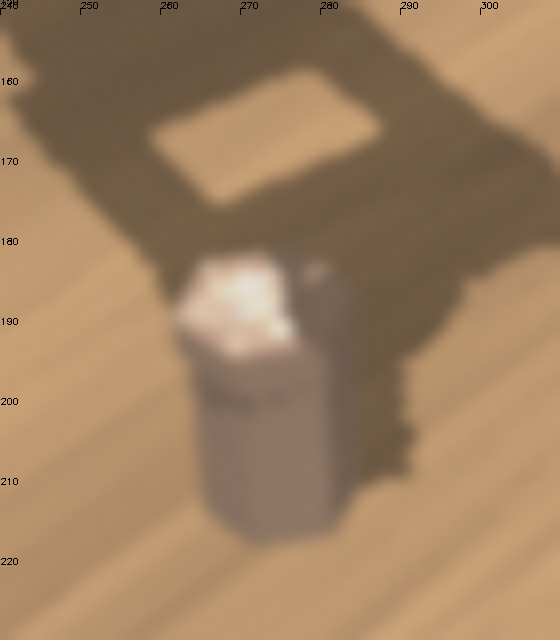

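```bash
python3 - <<'E'
from h import *
d=env.get_image('top');crop(d,415,240,50,50,15,'t14.png')
d2=env.get_image('scene');crop(d2,140,230,60,60,12,'s14.png')
E
```

```text
(no output)
```

View pics/t14.png

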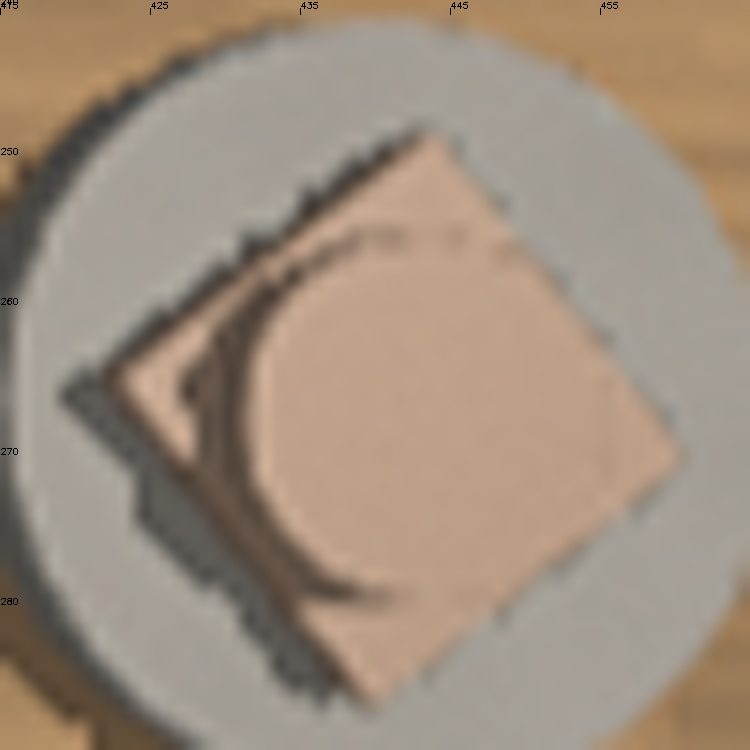

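View pics/s14.png

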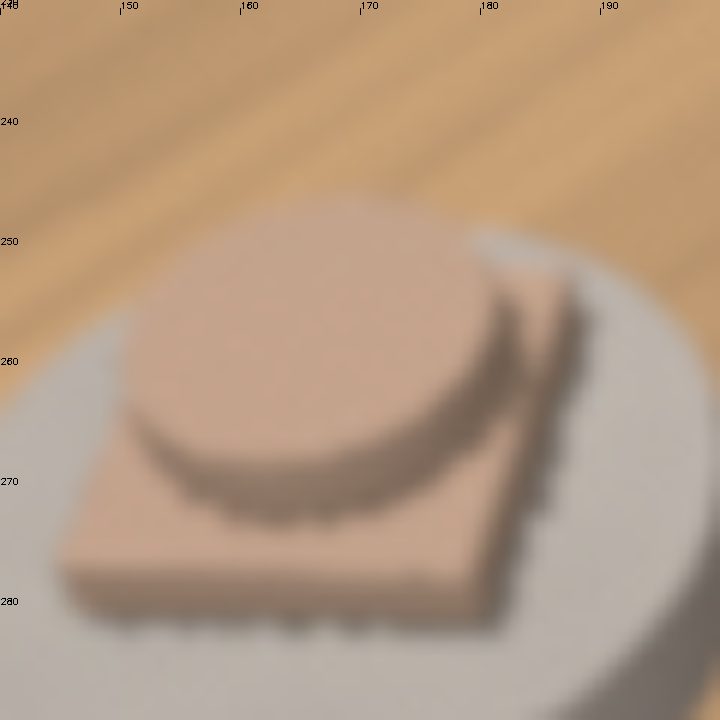

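```bash
python3 - <<'E'
from h import *
d=env.get_image('top');d2=env.get_image('scene')
print(back(d,(443.2,267.4),.068),back(d2,(165.4,257.),.068),env.observe()['position'])
im=d2['frame'][230:290,140:200,::-1].copy();im=cv2.resize(im,None,fx=12,fy=12)
for c in [(.4435,-.2715)]:
  t=np.linspace(0,6.28,60);contour(d2,np.c_[c[0]+.03*np.cos(t),c[1]+.03*np.sin(t),t*0+.068],(0,0,255),im,140,230,12)
cv2.imwrite('pics/ov.png',im)
E
```

```text
[ 0.44218009 -0.27272703  0.068     ] [ 0.44341749 -0.27150155  0.068     ] [0.45738559 0.01481541 0.19838594]
```

View pics/ov.png

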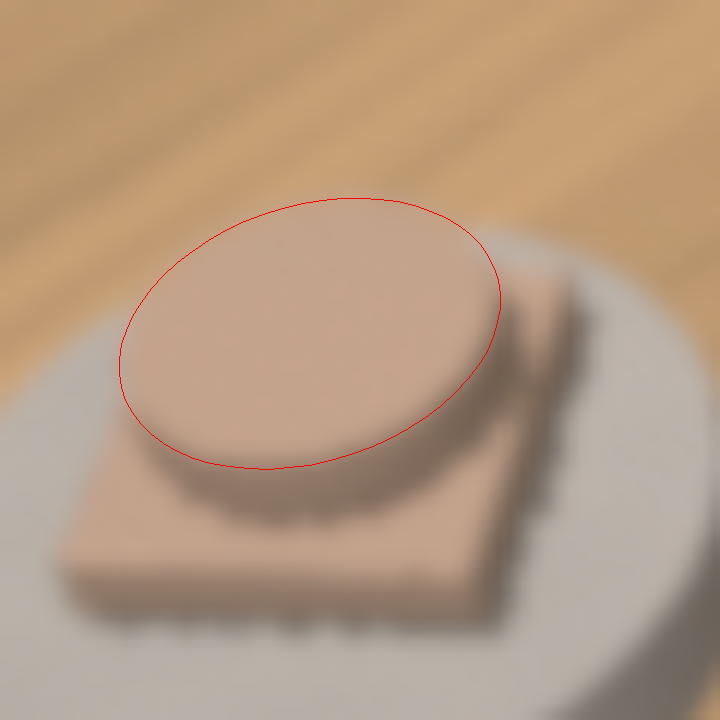

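```bash
python3 -m inch '[[[1,-0.3,-5,0,0,0,-8],[1,-0.6,-11,0,0,0,-14.3],[1,-1,-17,0,0,0,-14.3],[1,-1.4,-23,0,0,0,-14.3],[1,-1.4,-27.5,0,0,0,-14.3],[1,-1.4,-28.7,0,0,0,-14.3],[1,-1.4,-28.7,0,0,0,-14.3],[1,-1.4,-28.7,-4,0,0,-14.3],[1,-1.4,-28.7,-6,0,0,-14.3],[1,-1.4,-28.7,-6,0,0,-14.3]]]'; python3 - <<'E'
from h import *
d=env.get_image('wrist');cv2.imwrite('pics/w15.png',d['frame'][:,:,::-1])
t=np.linspace(0,2*np.pi,80)
uv=proj(d,np.c_[.443+.03*np.cos(t),-.272+.03*np.sin(t),t*0+.068]);print(uv.min(0),uv.max(0))
E
```

```text
time_s: 19.73
position: [0.4435, -0.2703, 0.1384]
tool_rot: [[0.626, -0.002, 0.78], [-0.78, 0.002, 0.626], [-0.003, -1.0, -0.0]]
ft_force: [-1.0, 0.8, 0.4]
grip_width: 0.0854
[275.85807858 169.57519458] [362.62524714 252.02091656]
```

View pics/w15.png

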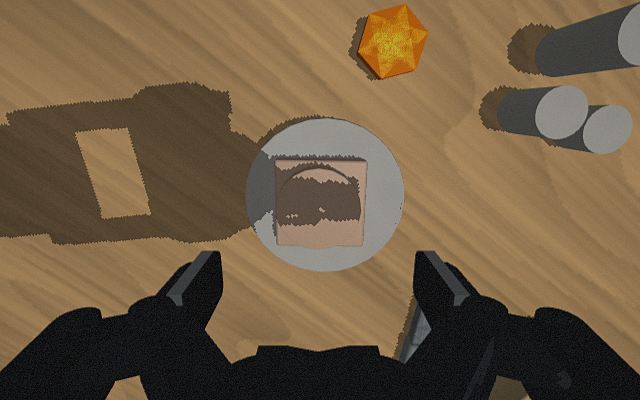

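```bash
python3 -m inch '[[[1,0,-0.1,-5,0,0,0],[1,0,-0.1,-7.5,0,0,0],[1,0,-0.1,-8.4,0,0,0],[1,0,-0.1,-8.8,0,0,0],[1,0,-0.1,-8.8,0,0,0],[1,0,-0.1,-8.8,0,0,0]]]'; python3 -m inch '[[[-1,0,0,0,0,0,0],[-1,0,0,0,0,0,0],[-1,0,0,0,0,0,0],[-1,0,0,0,0,0,0],[-1,0,0,0,0,0,0]]]' 35
```

```text
time_s: 20.52
position: [0.4441, -0.2735, 0.0522]
tool_rot: [[0.625, 0.001, 0.781], [-0.781, -0.001, 0.625], [0.002, -1.0, 0.0]]
ft_force: [-0.6, -0.8, 0.1]
grip_width: 0.0855
time_s: 21.15
position: [0.4438, -0.2733, 0.052]
tool_rot: [[0.625, 0.0, 0.781], [-0.781, -0.0, 0.625], [0.001, -1.0, 0.0]]
ft_force: [-2.6, 1.1, 6.7]
grip_width: 0.0584
```

```bash
python3 -m inch '[[[-1,0,0,1,0,0,0],[-1,0,0,3,0,0,0],[-1,0,0,7,0,0,0],[-1,0,0,12,0,0,0],[-1,0,0,12,0,0,0],[-1,0,0,12,0,0,0]]]'; python3 - <<'E'
from h import *
d=env.get_image('wrist');crop(d,220,100,200,220,3,'w16.png')
d2=env.get_image('scene');crop(d2,120,160,100,130,5,'s16.png')
p=env.observe()['position'];R=env.observe()['tool_rot']
print(proj(d,[p+[0,0,z]+y*R[:,2] for z in(.016,0.002) for y in(-.03,0,.03)]))
E
```

```text
time_s: 21.9
position: [0.4434, -0.2729, 0.1709]
tool_rot: [[0.625, -0.001, 0.781], [-0.781, 0.001, 0.625], [-0.001, -1.0, -0.0]]
ft_force: [-0.4, 0.8, -1.2]
grip_width: 0.0582
[[316.99430973 329.89545517]
 [316.96777715 271.33709056]
 [316.93792955 205.46236773]
 [317.05859125 311.33388837]
 [317.03783046 256.90691976]
 [317.01471577 196.308934  ]]
```

View pics/w16.png

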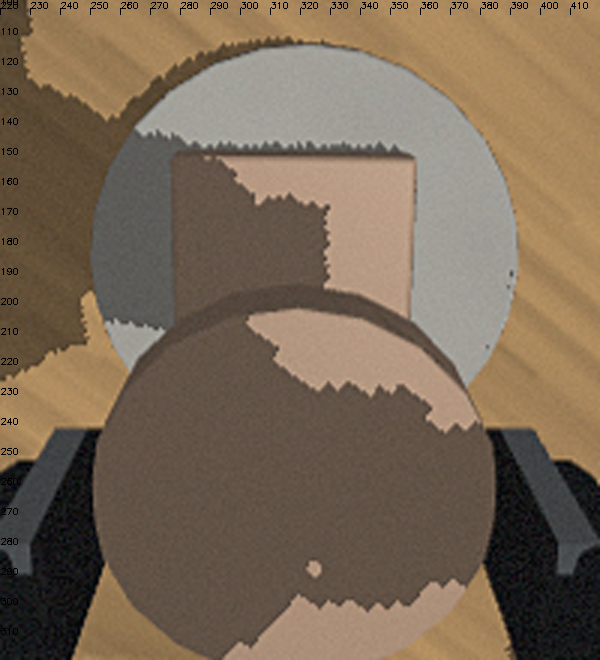

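View pics/s16.png

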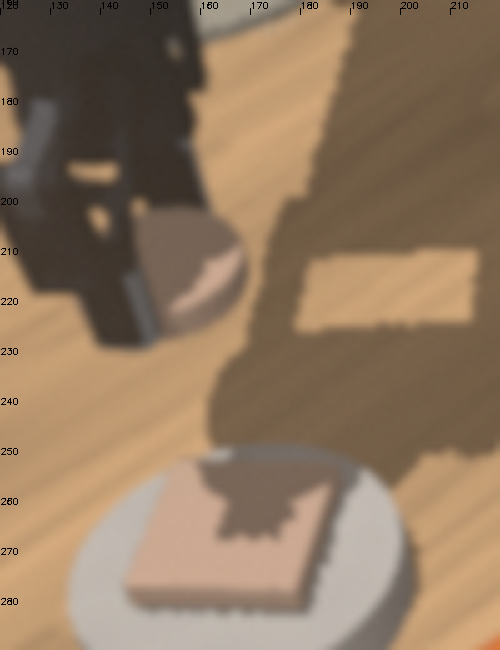

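```bash
python3 -m inch '[[[-1,1.5,4,0,0,0,0],[-1,4,9.5,0,0,0,0],[-1,6.5,15,0,0,0,0],[-1,8.5,20.5,0,0,0,0],[-1,10.5,26,0,0,0,0],[-1,13,31.5,0,0,0,0],[-1,15,37,0,0,0,0],[-1,16.8,41,0,0,0,0],[-1,17.5,42.9,0,0,0,0],[-1,17.5,42.9,-3,0,0,0],[-1,17.5,42.9,-6,0,0,0],[-1,17.5,42.9,-7.5,0,0,0],[-1,17.5,42.9,-7.5,0,0,0],[-1,17.5,42.9,-7.5,0,0,0]]]'; python3 - <<'E'
from h import *
d=env.get_image('wrist');crop(d,220,100,200,220,3,'w17.png')
t=np.linspace(0,2*np.pi,80)
uv=proj(d,np.c_[.619+.028*np.cos(t),.1568+.028*np.sin(t),t*0+.065]);print(uv.min(0),uv.max(0))
E
```

```text
time_s: 23.75
position: [0.6194, 0.1555, 0.0975]
tool_rot: [[0.625, 0.002, 0.781], [-0.781, 0.0, 0.625], [0.001, -1.0, 0.002]]
ft_force: [0.2, -0.5, -1.4]
grip_width: 0.0585
[266.68489848 182.61842463] [363.76798292 273.48993917]
```

View pics/w17.png

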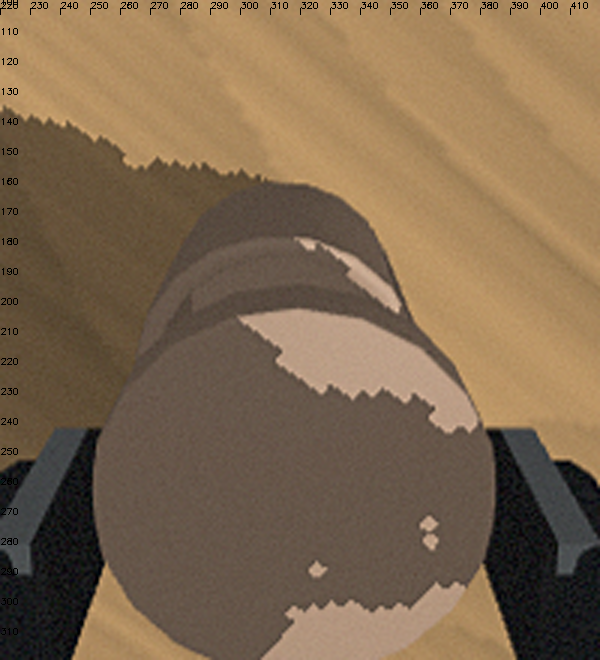

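```bash
python3 -m inch '[[[-1,0,0.15,-1.2,0,0,0],[-1,0,0.15,-2.2,0,0,0],[-1,0,0.15,-2.8,0,0,0],[-1,0,0.15,-3.1,0,0,0],[-1,0,0.15,-3.3,0,0,0],[-1,0,0.15,-3.4,0,0,0],[-1,0,0.15,-3.4,0,0,0]]]'
```

```text
time_s: 24.68
position: [0.6189, 0.1573, 0.0631]
tool_rot: [[0.625, 0.001, 0.781], [-0.781, 0.0, 0.625], [0.001, -1.0, 0.001]]
ft_force: [-2.0, -0.6, 5.2]
grip_width: 0.0581
```

Contact at the expected height; release.

```bash
python3 -m inch '[[[0.5,0,0,0,0,0,0],[0.7,0,0,0,0,0,0],[1,0,0,0,0,0,0],[1,0,0,0,0,0,0],[1,0,0,0.5,0,0,0],[1,0,0,2,0,0,0],[1,0,0,6,0,0,0],[1,0,0,11,0,0,0],[1,0,0,14,0,0,0],[1,0,0,14,0,0,0]]]';python3 - <<'E'
from h import *
d=env.get_image('wrist');crop(d,220,80,200,180,4,'w18.png')
d2=env.get_image('scene');crop(d2,330,150,70,80,8,'s18.png')
d=env.get_image('top');crop(d,415,240,50,50,15,'t18.png')
E
```

```text
time_s: 25.92
position: [0.6196, 0.1574, 0.206]
tool_rot: [[0.625, 0.006, 0.781], [-0.781, 0.0, 0.625], [0.004, -1.0, 0.005]]
ft_force: [0.7, -0.1, -0.3]
grip_width: 0.0854
```

View pics/w18.png

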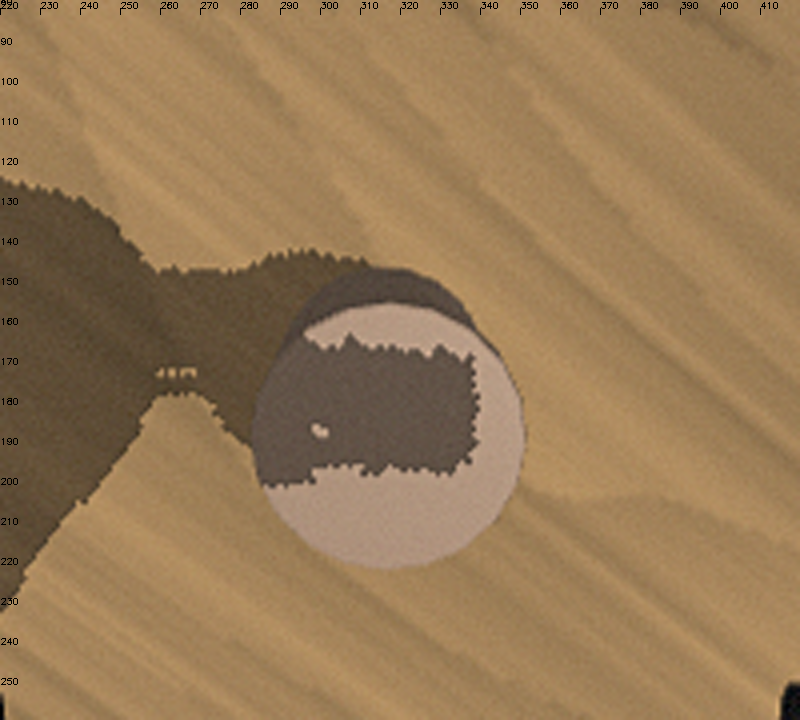

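View pics/s18.png

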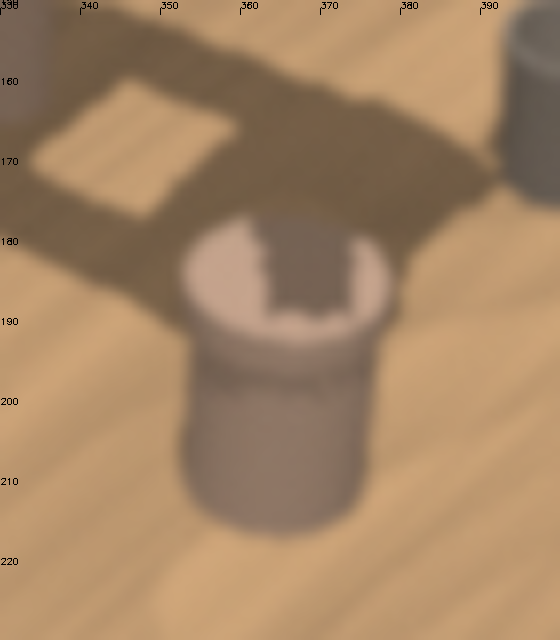

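View pics/t18.png

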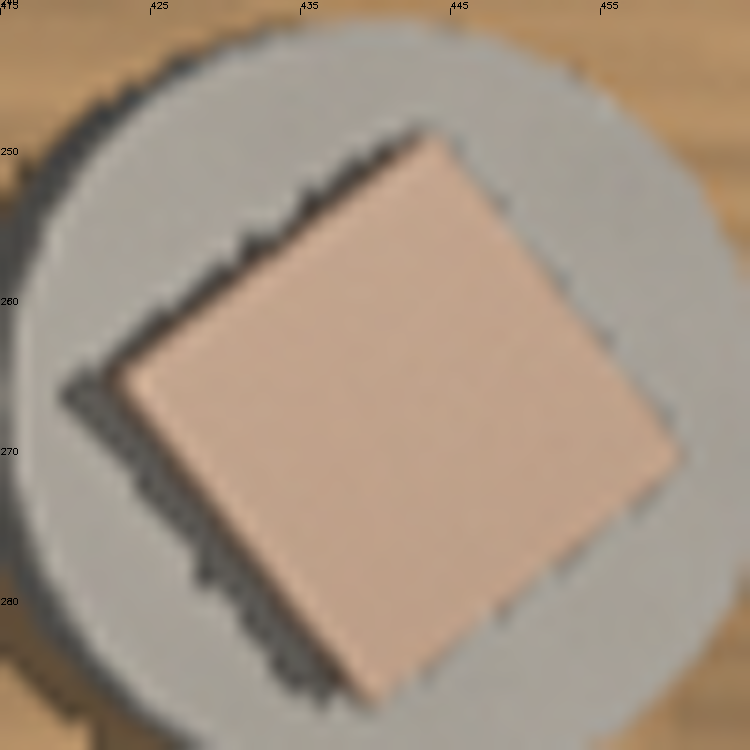

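```bash
python3 -m inch '[[[1,-2,-5,0,0,0,0],[1,-4,-10.5,0,0,0,0],[1,-6.5,-16,0,0,0,0],[1,-8.5,-21.5,0,0,0,0],[1,-11,-27,0,0,0,0],[1,-13.5,-32.5,0,0,0,0],[1,-15.5,-38,0,0,0,0],[1,-17,-42,0,0,0,0],[1,-17.6,-43.1,0,0,0,0],[1,-17.6,-43.1,-4,0,0,0],[1,-17.6,-43.1,-8,0,0,0],[1,-17.6,-43.1,-8,0,0,0],[1,-17.6,-43.1,-8,0,0,0]]]'; python3 - <<'E'
from h import *
d=env.get_image('wrist');crop(d,220,100,200,200,4,'w19.png')
a=np.radians(38.7+45+90*np.arange(4))
print(proj(d,[[.443+.048083*np.cos(x),-.2732+.048083*np.sin(x),.049] for x in a]).round(1))
E
```

```text
time_s: 27.7
position: [0.4434, -0.2737, 0.1235]
tool_rot: [[0.626, 0.001, 0.78], [-0.78, -0.001, 0.626], [0.001, -1.0, 0.0]]
ft_force: [0.6, 0.4, 1.0]
grip_width: 0.0857
[[265.9 160.5]
 [270.  252.9]
 [362.9 252.9]
 [366.8 160.5]]
```

View pics/w19.png

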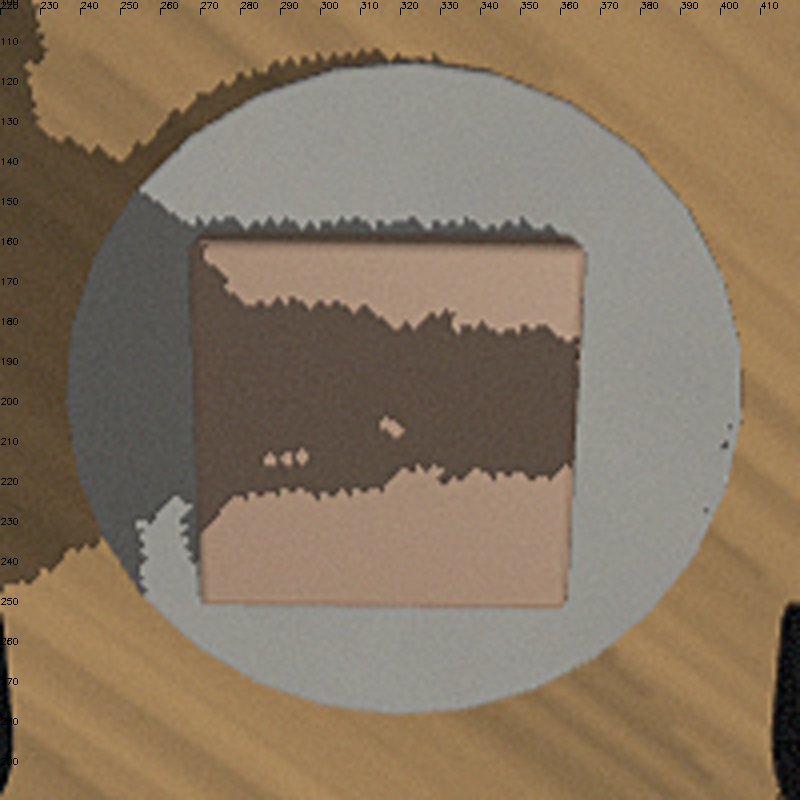

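```bash
python3 -m inch '[[[1,0,0.05,-4,0,0,0],[1,0,0.05,-6.5,0,0,0],[1,0,0.05,-7.8,0,0,0],[1,0,0.05,-8.6,0,0,0],[1,0,0.05,-9.2,0,0,0],[1,0,0.05,-9.2,0,0,0],[1,0,0.05,-9.2,0,0,0]]]'; python3 -m inch '[[[-1,0,0,0,0,0,0],[-1,0,0,0,0,0,0],[-1,0,0,0,0,0,0],[-1,0,0,0,0,0,0],[-1,0,0,0,0,0,0]]]' 50
```

```text
time_s: 28.62
position: [0.443, -0.2734, 0.0308]
tool_rot: [[0.625, 0.001, 0.781], [-0.781, -0.001, 0.625], [0.001, -1.0, 0.0]]
ft_force: [-0.4, -0.3, 0.0]
grip_width: 0.0855
time_s: 29.25
position: [0.443, -0.2734, 0.0311]
tool_rot: [[0.625, 0.001, 0.781], [-0.781, -0.001, 0.625], [0.001, -1.0, 0.0]]
ft_force: [0.1, 1.7, 6.2]
grip_width: 0.0668
```

```bash
python3 -m inch '[[[-1,0,0,1,0,0,0],[-1,0,0,3,0,0,0],[-1,0,0,7,0,0,0],[-1,0,0,12,0,0,0],[-1,0,0,12,0,0,0],[-1,0,0,12,0,0,0]]]'; python3 - <<'E'
from h import *
d=env.get_image('wrist');crop(d,220,100,200,220,3,'w20.png')
d2=env.get_image('scene');crop(d2,120,160,100,130,5,'s20.png')
p=env.observe()['position'];R=env.observe()['tool_rot']
print(proj(d,[p+[0,0,z]+y*R[:,2] for z in(.018,0.004) for y in(-.034,0,.034)]))
E
```

```text
time_s: 30.0
position: [0.4424, -0.2729, 0.1499]
tool_rot: [[0.625, -0.001, 0.781], [-0.781, 0.001, 0.625], [-0.001, -1.0, -0.0]]
ft_force: [0.7, -0.2, -1.6]
grip_width: 0.0662
[[317.00408146 340.20824444]
 [316.97725953 273.62190207]
 [316.94655085 197.38655967]
 [317.06977852 320.69158366]
 [317.04937958 258.80714399]
 [317.02630392 188.80229069]]
```

View pics/w20.png

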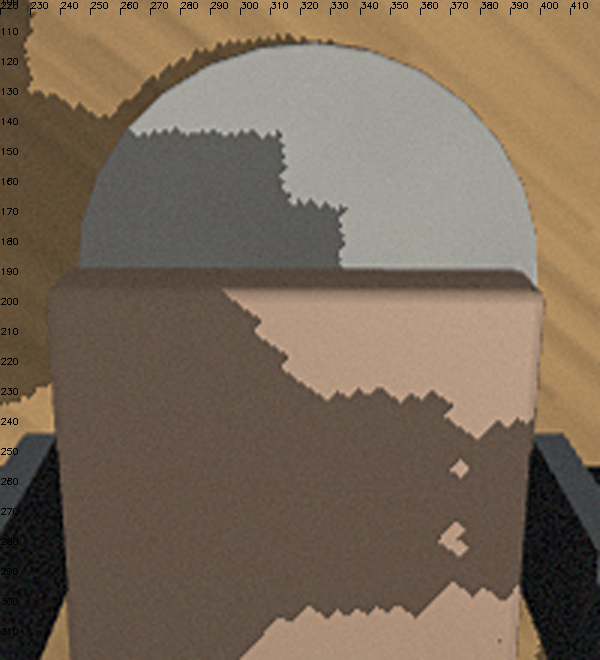

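View pics/s20.png

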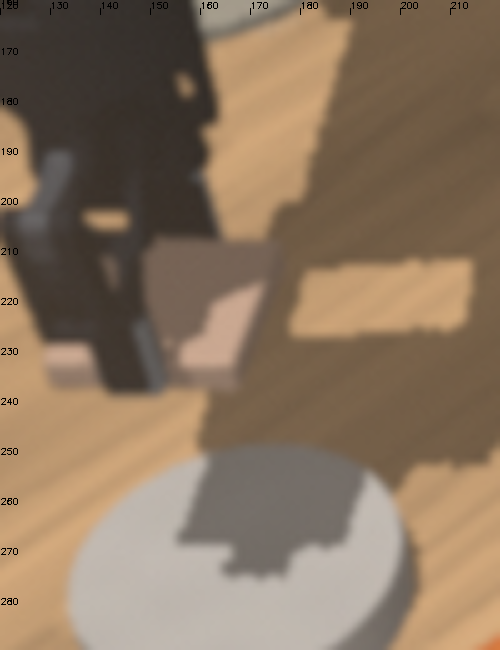

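```bash
python3 -m inch '[[[-1,2,1.2,1,0,0,8],[-1,6,3.7,1,0,0,17],[-1,10.5,6.5,1,0,0,26],[-1,15,9.2,1,0,0,35],[-1,18.5,11.4,1,0,0,43],[-1,19.8,12.2,0,0,0,47.3],[-1,19.8,12.2,-3,0,0,47.3],[-1,19.8,12.2,-5,0,0,47.3],[-1,19.8,12.2,-5.5,0,0,47.3],[-1,19.8,12.2,-5.5,0,0,47.3],[-1,19.8,12.2,-5.5,0,0,47.3]]]'; python3 - <<'E'
from h import *
d=env.get_image('wrist');crop(d,220,100,200,220,3,'w21.png')
d2=env.get_image('scene');crop(d2,230,190,100,130,6,'s21.png')
a=np.radians(-4+45+90*np.arange(4))
print(proj(d,[[.6403+.04525*np.cos(x),-.151+.04525*np.sin(x),.06] for x in a]).round(1))
E
```

```text
time_s: 31.48
position: [0.6411, -0.1514, 0.0962]
tool_rot: [[0.998, 0.001, 0.07], [-0.07, -0.001, 0.998], [0.001, -1.0, -0.0]]
ft_force: [-0.5, -0.4, -1.6]
grip_width: 0.0666
[[373.9 174.5]
 [259.8 174.6]
 [265.  276.7]
 [368.9 276.6]]
```

View pics/w21.png

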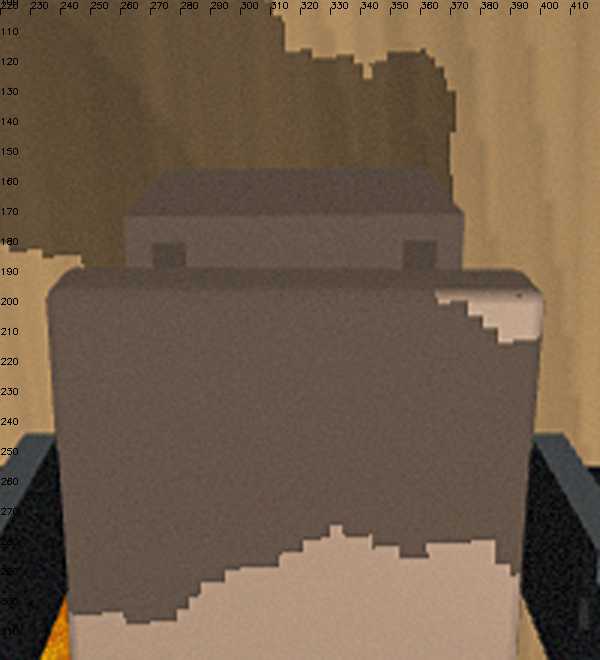

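View pics/s21.png

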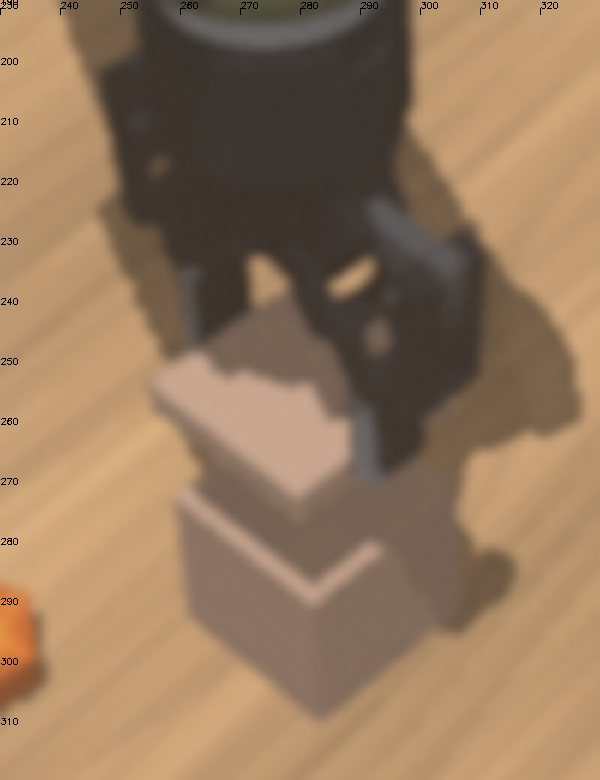

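```bash
python3 -m inch '[[[-1,0,0.15,-1.5,0,0,0],[-1,0,0.15,-2.6,0,0,0],[-1,0,0.15,-3.3,0,0,0],[-1,0,0.15,-3.6,0,0,0],[-1,0,0.15,-3.8,0,0,0],[-1,0,0.15,-3.9,0,0,0],[-1,0,0.15,-3.9,0,0,0]]]'
```

```text
time_s: 32.45
position: [0.6408, -0.1498, 0.0565]
tool_rot: [[0.998, 0.0, 0.07], [-0.07, -0.0, 0.998], [0.0, -1.0, -0.0]]
ft_force: [-0.0, 0.1, -1.5]
grip_width: 0.0668
```

```bash
python3 -m inch '[[[-1,0,0,-0.05,0,0,0],[-1,0,0,-0.1,0,0,0],[-1,0,0,-0.1,0,0,0]]]'
```

```text
time_s: 32.83
position: [0.6409, -0.1498, 0.0561]
tool_rot: [[0.998, 0.001, 0.07], [-0.07, -0.0, 0.998], [0.001, -1.0, -0.0]]
ft_force: [-2.5, 0.7, 5.0]
grip_width: 0.0668
```

Contact (≈6.5 N) at the expected height; release and look.

```bash
python3 -m inch '[[[0.75,0,0,0,0,0,0],[0.9,0,0,0,0,0,0],[1,0,0,0,0,0,0],[1,0,0,0,0,0,0],[1,0,0,0.5,0,0,0],[1,0,0,2,0,0,0],[1,0,0,6,0,0,0],[1,0,0,11,0,0,0],[1,0,0,15,0,0,0],[1,0,0,15,0,0,0]]]';python3 - <<'E'
from h import *
d2=env.get_image('scene');crop(d2,230,220,90,90,8,'s22.png')
d=env.get_image('wrist');crop(d,220,80,200,180,4,'w22.png')
E
```

```text
time_s: 34.08
position: [0.6418, -0.1501, 0.2103]
tool_rot: [[0.998, 0.008, 0.07], [-0.07, -0.003, 0.998], [0.008, -1.0, -0.003]]
ft_force: [0.8, -0.4, -0.3]
grip_width: 0.0853
```

View pics/s22.png

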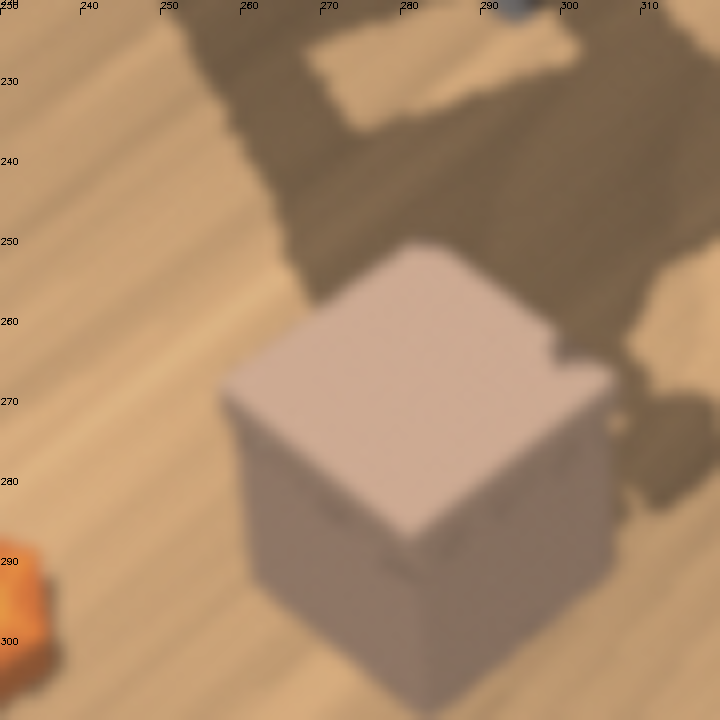

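View pics/w22.png

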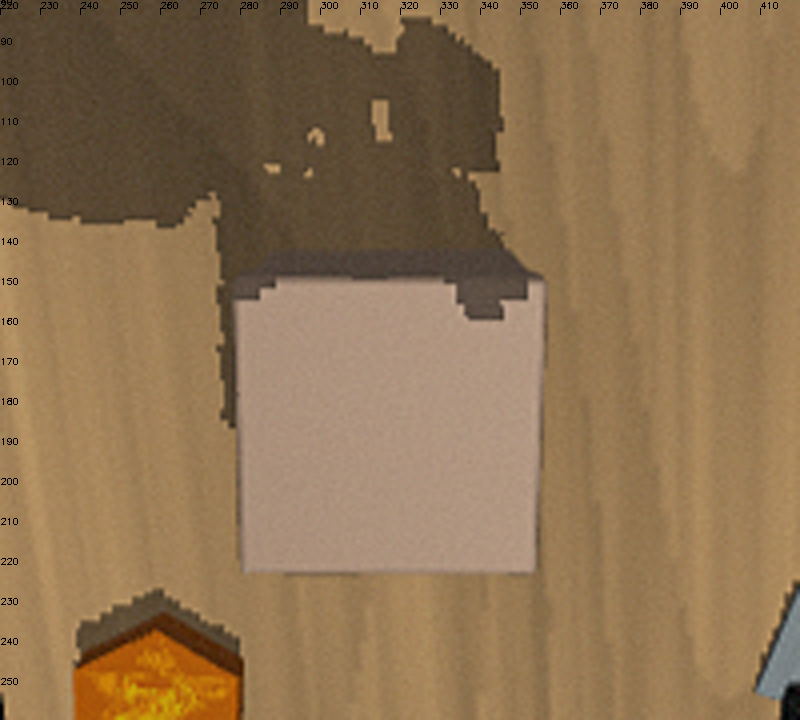

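Seated and aligned. A final overall check from both fixed cameras before hand-in.

```bash
python3 -m inch '[[[1,0,0,1,0,0,0],[1,0,0,1,0,0,0],[1,0,0,1,0,0,0],[1,0,0,1,0,0,0]]]'; python3 - <<'E'
from h import *
d=env.get_image('top');crop(d,180,130,250,150,3,'t23.png')
d2=env.get_image('scene');crop(d2,230,130,190,180,4,'s23.png')
E
```

```text
time_s: 34.67
position: [0.6407, -0.1497, 0.2149]
tool_rot: [[0.998, -0.001, 0.07], [-0.07, 0.0, 0.998], [-0.001, -1.0, 0.0]]
ft_force: [0.5, 0.9, -0.6]
grip_width: 0.0854
```

View pics/t23.png

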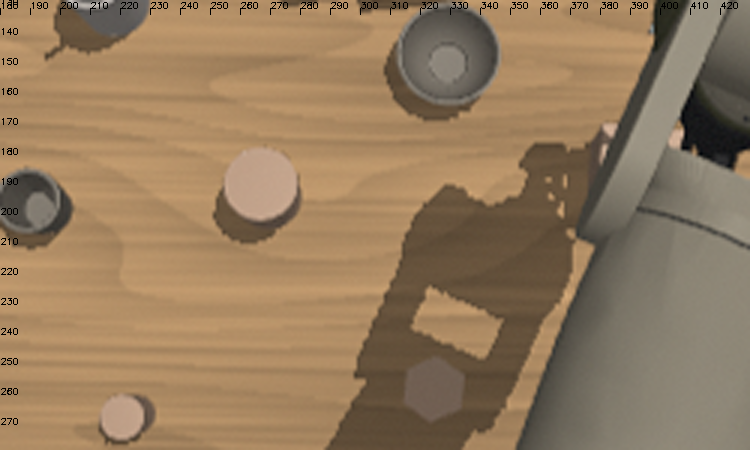

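View pics/s23.png

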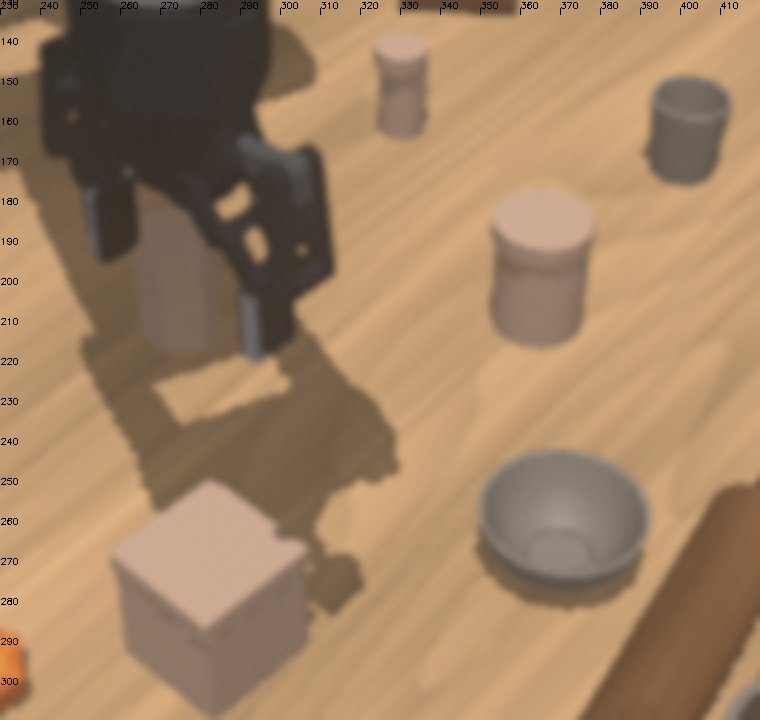

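```bash
python3 - <<'E'
from h import *
d=env.get_image('top')
print('small',back(d,(220.3,268.7),.069),'hex',back(d,(324.3,259.0),.074),'round',back(d,(266.3,191.2),.079))
env.close_job()
E
```

```text
small [0.4312898  0.26141236 0.069     ] hex [0.45802233 0.0143219  0.074     ] round [0.61815023 0.15657645 0.079     ]
the job is handed in; nothing more can be done
```

I took the pile apart from the top down and set each lid on its own jar, then handed the job in at about 35 s. The hand-in reports no verdict.

**Seating:** Each lid was lowered until the wrist felt about 5–9 N at the expected rim height, then released without a drop.

**Last checks from the images:**

| Lid | Offset from jar centre | Alignment |
|---|---|---|
| Small round | about 2–3.5 mm | – |
| Six-sided | about 1–3 mm | sides in line with the jar by eye |
| Large round | about 1 mm | – |
| Square | within about 2 mm by eye | sides parallel to the jar within about 1° just before set-down |

- **Untouched objects:** The bowl and cup look unmoved. The arm never went near the orange look-alike.
- **What disagreed:** The cameras differed by 1–4 mm; the wrist camera mostly placed things 1–3 mm farther along the pads than the fixed ones did. I compared lid and jar within the same wrist picture when placing, and every offset stayed inside the 10 mm limit.
- **What I couldn't check:** The arm blocked the top view of the square lid at the end. I checked that one only from the scene and wrist cameras.

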